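# Find the double-packed gift box on the display stand

### The arm

A 7-joint arm with a two-finger parallel gripper is mounted at the origin on a cart in front of the work surface, level with it; the furniture and walls round the work are solid. World frame = base frame: x ahead of the robot, y to its left, z up, the work surface at z = 0. Lengths are in m, angles in rad, forces in N, time in s.
With the tool pointing down it reaches from about 0.4 to 0.9 m from the base axis. Payload 5.5 kg.
Tool frame: the origin (TCP) lies midway between the tips of the shut fingers; the grasp point (between the pads) lies 19 mm behind it; z points along the fingers, y is the direction in which the jaws open and shut (so a half turn about z gives the same grasp; the last joint's range is limited). The gripper opens to 85 mm and grips with 20 to 120 N. Pads are 22 mm wide; open, the fingers measure 114 mm over their backs; the gripper's body (76 mm by 85 mm) begins 54 mm behind the grasp point. The pads swing forward as they close: fully open they stand 13 mm farther back than shut.
Start: joints at [-1.067, 0.501, -0.427, 1.55, 0.221, 1.138, -0.21], TCP at [0.155, 0.631, 0.231] pointing down, gripper open.
Joint ranges: [-2.88, 2.88], [-0.31, 2.03], [-1.54, 1.56], [0.2, 2.42], [-1.41, 4.55], [0.19, 2.02], [-2.57, 2.57]. Speed limits (rad/s): [2.57, 2.57, 3.14, 3.14, 3.14, 3.14, 3.14].

### API

Orientations are given as a unit quaternion [w, x, y, z].
In Python, from bench import monitor, imaging, job, spotter gives the robot as it stands.
- The arm moves only by the tool drive_tool, never from a script. Its argument "motion" is a list that holds one entry, the list of rows, each a list of 7 numbers: the shift along the tool's x, y, z in cm, then the turn, a rotation vector about the tool's x, y, z in rad, then the opening, from 0 (shut) to 1 (fully open). In form: [[[dx, dy, dz, rx, ry, rz, gripper], ...]]. A call has 1 to 5 rows; each row shifts and turns the commanded pose from where the row before left it, along the tool's axes as they then stand; what a row does not reach is not made up. A row lasts 1/12 s, in which the tool goes at most 41.7 mm and 7.16 degrees, less where a joint would pass 70% of its speed; a pose out of reach is approached as far as the arm can. A call with a gripper value outside its range is refused whole. The fingers move at their own pace and stop on an object; "grip_force" is the grip in N (left out, the last holds). Time passes only in rows, so rows that do not move let the fingers close. It gives the time, the measured TCP pose, the force and the opening at its end, in the units of the state.
- monitor.get_state(): the state, without advancing time (a new reading comes with each control period).
- imaging.camera(name): name is "scene" or "side" or "wrist"; returns a dict with "img" (480x640x3 uint8, red, green, blue), "intrinsics" (3x3 intrinsics, pixels), "cam_to_world" (4x4, takes a point from camera to world coordinates); the wrist camera has in their place "T_tool_cam" (4x4, takes a point from camera to tool coordinates, whose origin is the TCP and whose axes are the flange's). Camera axes: x right, y up, looking along -z (the intrinsics and any distortion apply to the point x, -y, -z); pixel columns grow to the right and rows downward; lengths in m; the calibration is good to about 2 mm. A picture is of the moment at which its call begins: read the wrist's pose just before it. There is no depth.
- job.close_job(): hands the job in, once; it reports no verdict.
Trained networks look in a picture, given as the dict that the camera call returned (one of the last four; its "shot" number tells which), for a name from the list of things; names that differ only in an ending like _2 or _b are one class to them, and where a whole thing is asked for, a point or a joint stands for the part that bears it (a point fixed in the world has none). Each returns a list of dicts, best first, with "confidence" (0 to 1); they miss things now and then, are a little off and sometimes report something else, mostly with a low value. They report only what shows in the picture. A call takes as long as a camera call.
- spotter.boxes_of(thing, picture): "box" ([left, top, right, bottom] in pixels, round what is visible of it).
- spotter.masks_of(thing, picture): "pixels" (480x640 bool, what is visible of it) and "box" ([left, top, right, bottom] in pixels, round what is visible of it).
- spotter.mark_of(thing, picture): "xy" ([column, row] in pixels: a listed point, or the origin of a listed thing).
The state is a dict: "t": time; "qpos": joint angles; "dq": joint speeds; "joint_efforts": joint torques, N m; "ee_pos": TCP position; "tool_rot": TCP orientation; "contact_force": force on the tool from outside, world axes, zero at the start; "ft_torque": the same for the moment, N m; "gripper_width": finger opening in m.
Only numpy, scipy, OpenCV 4.12 (cv2) and the standard library are available. Lean on these libraries where they do the work, as an engineer would, in place of code of your own. Each camera call takes 0.05 s, during which the arm holds its last target.

### The job

One of the three gift boxes on the sloping stand was packed double by mistake. Working from left to right as the robot sees them, lift each box a few centimetres off its own place to feel its weight, setting it back where it stood before going on; after that, take the clearly heaviest one and stand it upright inside the dark order tray, leaving the two others back in their places (if the last box is the heavy one it may go straight to the tray). Do not drop or topple a box, and do not disturb the things standing around.

Things in the scene. Friction and masses are not known exactly. Their poses are not given: they have to be found in the camera images.
- gift_box_1: One of 3 identical rigid closed gift boxes, green with a brown paper band, 50 deep (x) x 74 wide (y) x 62 mm high (z). Origin: middle of underside; z out of the lid. It starts in any of the 3 places, square to the slope (x up it), 12 mm from its neighbour, so the jaws must lean with it and close on the 50 mm along the slope. Two weigh 0.15 to 0.21 kg, one 0.40 to 0.56 kg.
- gift_box_2: One of 3 identical rigid closed gift boxes, green with a brown paper band, 50 deep (x) x 74 wide (y) x 62 mm high (z). Origin: middle of underside; z out of the lid. It starts in any of the 3 places, square to the slope (x up it), 12 mm from its neighbour, so the jaws must lean with it and close on the 50 mm along the slope. Two weigh 0.15 to 0.21 kg, one 0.40 to 0.56 kg.
- gift_box_3: One of 3 identical rigid closed gift boxes, green with a brown paper band, 50 deep (x) x 74 wide (y) x 62 mm high (z). Origin: middle of underside; z out of the lid. It starts in any of the 3 places, square to the slope (x up it), 12 mm from its neighbour, so the jaws must lean with it and close on the 50 mm along the slope. Two weigh 0.15 to 0.21 kg, one 0.40 to 0.56 kg.
- place_left (a point): The left place on the stand, seen from the robot: the middle of the underside of a box standing there, on the slope 26 mm up from the front stop. x points up the slope, away from the robot; y along the row to the left; z square to the slope, 30 degrees from vertical, leaning towards the robot. Moves with the stand, not with the box.
- place_middle (a point): The middle place on the stand, seen from the robot: the middle of the underside of a box standing there, on the slope 26 mm up from the front stop. x points up the slope, away from the robot; y along the row to the left; z square to the slope, 30 degrees from vertical, leaning towards the robot. Moves with the stand, not with the box.
- place_right (a point): The right place on the stand, seen from the robot: the middle of the underside of a box standing there, on the slope 26 mm up from the front stop. x points up the slope, away from the robot; y along the row to the left; z square to the slope, 30 degrees from vertical, leaning towards the robot. Moves with the stand, not with the box.
- stand: Pale display stand, fixed, 272 mm wide (y), 105 deep. Its board rises away from the robot at 30 degrees from level, its surface from z = 24 mm at the front stop to 76 mm at the back; stop, a rounded rod, 8 mm high above the slope; partitions 4 mm thick, 8 mm high part three places 86 mm apart, each 82 wide. Origin: on the table under its middle; x level, away from the robot, y left.
- order_tray: Dark wooden order tray fixed to the table on the left, outside 150 mm (x) x 200 mm (y), rim 18 mm high and 8 mm thick (inside 134 x 184 mm), inner floor 6 mm above its origin. Origin: middle of its underside, on the table.
- card_stand: Empty light wooden card holder with a raked back, fixed in the middle of the table between the robot and the other things; about 130 mm deep (x), 310 mm wide (y), 160 mm high. It never moves: keep the hand clear of it. Origin: on the table under its middle.
- mug: White mug, 74 mm wide, 105 mm over the handle, 83 mm high; bystander. Origin: middle of its underside.
- toadstool: Small red toadstool ornament, 63 mm wide, 80 mm high; bystander. Origin: middle of its underside.
- votive: Pink knobbly candle glass, 76 mm wide, 62 mm high; bystander. Origin: middle of its underside.
- tealight: Tealight, 38 mm wide, 20 mm high; bystander. Origin: middle of its underside.
- dark_votive: Dark grey round candle pot, 60 mm wide, 44 mm high; bystander. Origin: middle of its underside.
- dark_mug: Dark blue mug, 72 mm wide, 103 mm over the handle, 86 mm high; bystander. Origin: middle of its underside.

How it is judged:
On the way, in this order (a step that is already met when the one before it is completed fails the run):
1. the box at the left place has been lifted by the fingers, at least 20 mm clear of the slope, over its own place (((z of gift_box_1 in the frame of place_left above 0.02 m and y of gift_box_1 in the frame of place_left between -0.04 and 0.04 m and x of gift_box_1 in the frame of place_left between -0.12 and 0.2 m and contact force between gift_box_1 and the fingers above 1 N) or (z of gift_box_2 in the frame of place_left above 0.02 m and y of gift_box_2 in the frame of place_left between -0.04 and 0.04 m and x of gift_box_2 in the frame of place_left between -0.12 and 0.2 m and contact force between gift_box_2 and the fingers above 1 N) or (z of gift_box_3 in the frame of place_left above 0.02 m and y of gift_box_3 in the frame of place_left between -0.04 and 0.04 m and x of gift_box_3 in the frame of place_left between -0.12 and 0.2 m and contact force between gift_box_3 and the fingers above 1 N))), for 0.2 s.
2. the box at the middle place has been lifted by the fingers, at least 20 mm clear of the slope, over its own place (((z of gift_box_1 in the frame of place_middle above 0.02 m and y of gift_box_1 in the frame of place_middle between -0.04 and 0.04 m and x of gift_box_1 in the frame of place_middle between -0.12 and 0.2 m and contact force between gift_box_1 and the fingers above 1 N) or (z of gift_box_2 in the frame of place_middle above 0.02 m and y of gift_box_2 in the frame of place_middle between -0.04 and 0.04 m and x of gift_box_2 in the frame of place_middle between -0.12 and 0.2 m and contact force between gift_box_2 and the fingers above 1 N) or (z of gift_box_3 in the frame of place_middle above 0.02 m and y of gift_box_3 in the frame of place_middle between -0.04 and 0.04 m and x of gift_box_3 in the frame of place_middle between -0.12 and 0.2 m and contact force between gift_box_3 and the fingers above 1 N))), for 0.2 s.
3. the box at the right place has been lifted by the fingers, at least 20 mm clear of the slope, over its own place (((z of gift_box_1 in the frame of place_right above 0.02 m and y of gift_box_1 in the frame of place_right between -0.04 and 0.04 m and x of gift_box_1 in the frame of place_right between -0.12 and 0.2 m and contact force between gift_box_1 and the fingers above 1 N) or (z of gift_box_2 in the frame of place_right above 0.02 m and y of gift_box_2 in the frame of place_right between -0.04 and 0.04 m and x of gift_box_2 in the frame of place_right between -0.12 and 0.2 m and contact force between gift_box_2 and the fingers above 1 N) or (z of gift_box_3 in the frame of place_right above 0.02 m and y of gift_box_3 in the frame of place_right between -0.04 and 0.04 m and x of gift_box_3 in the frame of place_right between -0.12 and 0.2 m and contact force between gift_box_3 and the fingers above 1 N))), for 0.2 s.
4. the heavy box stands upright on the tray's floor, let go (x of gift_box_2 in the frame of order_tray between -0.055 and 0.055 m and y of gift_box_2 in the frame of order_tray between -0.075 and 0.075 m and z of gift_box_2 in the frame of order_tray between 0.003 and 0.01 m and angle between gift_box_2's own z axis and vertical below 0.12 rad and linear speed of gift_box_2 below 0.03 m/s and contact force between gift_box_2 and the fingers below 0.05 N), for 0.2 s.
At the end, for the whole second after the job is handed in: The heavy box stands upright (within 7 degrees) flat on the floor of the order tray, inside its rim, at rest and let go; the two others stand at rest within 20 mm of where they stood at the start, flat on the slope and square to it within 7 degrees, let go (all of step 4 and distance of each of gift_box_1, gift_box_3 from where it was at the start of the episode below 0.02 m and angle between the z axis of each of gift_box_1, gift_box_3 and the z axis of place_middle, either way round below 0.12 rad and angle between the y axis of each of gift_box_1, gift_box_3 and the y axis of place_middle, either way round below 0.12 rad and linear speed of each of gift_box_1, gift_box_3 below 0.03 m/s and contact force between each of gift_box_1, gift_box_3 and the fingers below 0.05 N); the robot touches nothing.
It fails at once if a box toppled over (more than 70 degrees from upright) (angle between any of gift_box_1, gift_box_2, gift_box_3's own z axis and vertical above 1.22 rad).
It fails at once if a box dropped or thrown (untouched by the fingers yet faster than 0.6 m/s, a fall of about 18 mm) ((contact force between gift_box_1 and the fingers below 0.05 N and linear speed of gift_box_1 above 0.6 m/s) or (contact force between gift_box_2 and the fingers below 0.05 N and linear speed of gift_box_2 above 0.6 m/s) or (contact force between gift_box_3 and the fingers below 0.05 N and linear speed of gift_box_3 above 0.6 m/s)).
It fails at once if a bystander moved more than 30 mm or tipped more than 17 degrees (distance of any of mug, toadstool, votive, tealight, dark_votive, dark_mug from where it was at the start of the episode above 0.03 m or angle between any of mug, toadstool, votive, tealight, dark_votive, dark_mug's own z axis and vertical above 0.3 rad).
It also fails if it takes over 64 s, if anything falls off the work surface, if the arm or the gripper's body presses on something with over 40 N, if the wrist force passes 120 N, or if a joint passes its speed limit or range.

## Working session

There is one attempt and no reset: what is moved stays moved. The work goes in short steps, Python scripts to look and compute and a tool call to move; the robot and the scene stay as the last step left them, time stands still between calls to the robot, and variables do not carry over. Pictures are saved under pics/ and viewed, and the job is handed in when it is done.

Besides the shell and the picture viewer there is one more tool, called after ">>>" as name(argument=value, ...) on one line, values as JSON. drive_tool: Moves the arm, as the interface text tells. Its arguments: {"type":"object","properties":{"motion":{"type":"array","items":{"type":"array","items":{"type":"array","items":{"type":"number"}}}},"grip_force":{"type":"number"}},"required":["motion"]}

```bash
ls; mkdir -p pics; python3 - <<'E'
from bench import monitor, imaging, job, spotter
import cv2,numpy as np
print(monitor.get_state())
for n in ["scene","side","wrist"]:
    p=imaging.camera(n); cv2.imwrite(f"pics/{n}0.png",p["img"][...,::-1])
    print(n,p["intrinsics"],p.get("cam_to_world",p.get("T_tool_cam")), p.keys())
    if n!="wrist":
        for th in ["gift_box_1","place_left","place_middle","place_right","stand","order_tray","card_stand","mug","toadstool","votive","tealight","dark_votive","dark_mug"]:
            print(th,[(np.round(m["xy"],1).tolist(),round(m["confidence"],2)) for m in spotter.mark_of(th,p)][:4])
E
```

```text
pics
{'t': 0.0, 'qpos': array([-1.06679417,  0.50188081, -0.42679726,  1.55145934,  0.22079332,
        1.13829989, -0.21031755]), 'dq': array([ 0.00207173,  0.00059693,  0.00050864, -0.00059068, -0.00085512,
        0.00011769, -0.00015336]), 'joint_efforts': array([-7.96151580e-04, -5.69509649e+01, -5.81649989e+00, -2.80947125e+01,
        1.05542960e-02,  1.18271500e-02,  7.67641524e-06]), 'ee_pos': array([0.15488149, 0.63055358, 0.23023534]), 'tool_rot': array([-1.60283504e-04,  1.20089642e-01,  9.92762554e-01, -9.82094326e-04]), 'contact_force': array([1.46353507, 0.02230288, 0.70176767]), 'ft_torque': array([ 0.01024878, -0.03708743,  0.03219062]), 'gripper_width': 0.08530395555726249}
scene [[472.88356985   0.         317.39455626]
 [  0.         472.88356985 231.80329422]
 [  0.           0.           1.        ]] [[ 0.71189723  0.44763656 -0.54113201 -0.16241933]
 [-0.70221064  0.46482831 -0.53929107 -0.60984881]
 [ 0.01012708  0.76390847  0.64524514  0.81754583]
 [ 0.          0.          0.          1.        ]] dict_keys(['img', 'intrinsics', 'cam_to_world', 'shot'])
gift
[... 1317 characters left out ...]
ray [([316.4, 215.7], 0.95)]
card_stand []
mug [([365.1, 249.2], 0.9)]
toadstool [([258.3, 358.8], 0.7), ([343.9, 328.5], 0.42)]
votive [([321.4, 260.4], 0.94)]
tealight []
dark_votive [([275.3, 314.3], 0.63)]
dark_mug [([252.2, 192.9], 0.69)]
wrist [[333.70374003   0.         319.04627686]
 [  0.         333.70374003 235.9799416 ]
 [  0.           0.           1.        ]] [[ 2.65375397e-04  9.50618022e-01  3.10363183e-01  7.81748894e-02]
 [ 9.99999928e-01 -1.67632714e-04 -3.41602048e-04 -1.34023687e-03]
 [-2.72706041e-04  3.10363251e-01 -9.50617998e-01 -1.43368685e-01]
 [ 0.00000000e+00  0.00000000e+00  0.00000000e+00  1.00000000e+00]] dict_keys(['img', 'intrinsics', 'T_tool_cam', 'shot'])
```

View pics/scene0.png

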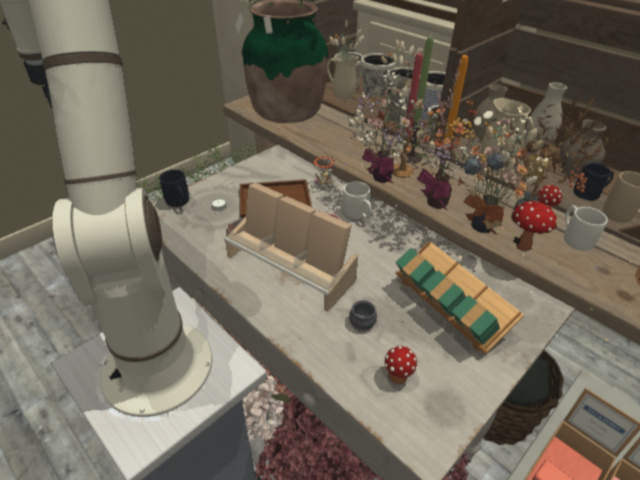

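View pics/side0.png

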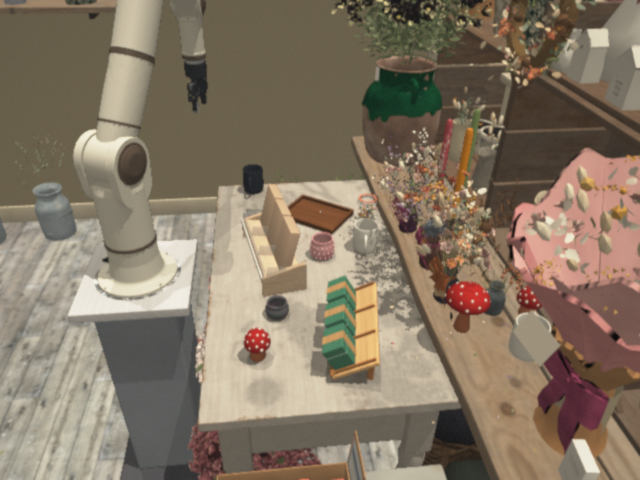

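View pics/wrist0.png

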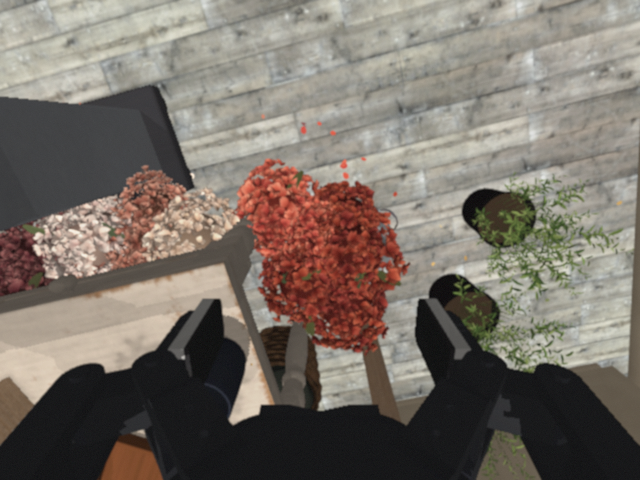

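The scene camera shows the stand on the right (about 455,297), with three boxes at (417,265), (440,282) and (475,315). The tray is behind the card stand (275,197), and the mug, pink votive and dark mug are near it. Next I'll triangulate.

```bash
cat > h.py <<'E'
from bench import monitor, imaging, job, spotter
import cv2,numpy as np
from scipy.spatial.transform import Rotation as R
F=np.diag([1.,-1,-1])
def Pm(p):
    T=p["cam_to_world"]; Rw=F@T[:3,:3].T; return p["intrinsics"]@np.c_[Rw,-Rw@T[:3,3]]
def proj(p,X):
    X=np.atleast_2d(X); q=np.c_[X,np.ones(len(X))]@Pm(p).T; return q[:,:2]/q[:,2:]
def tri(pa,a,pb,b):
    X=cv2.triangulatePoints(Pm(pa),Pm(pb),np.array(a,float).reshape(2,1),np.array(b,float).reshape(2,1)); X=(X[:3]/X[3]).ravel()
    return X, np.linalg.norm(proj(pa,X)-a), np.linalg.norm(proj(pb,X)-b)
def onz(p,uv,z):
    K=p["intrinsics"];T=p["cam_to_world"]
    d=T[:3,:3]@F@np.linalg.inv(K)@np.array([uv[0],uv[1],1.]); o=T[:3,3]; return o+d*(z-o[2])/d[2]
def pose(s=None):
    s=s or monitor.get_state(); q=s["tool_rot"]; return np.array(s["ee_pos"]),R.from_quat([q[1],q[2],q[3],q[0]])
E
python3 - <<'E'
from h import *
ps=imaging.camera("scene"); pd=imaging.camera("side")
np.set_printoptions(precision=4,suppress=True)
sc=dict(pl=(420.7,275.6),pm=(448,298),pr=(476.2,327.1),stand=(449.5,307.3),tray=(277.2,197.4),mug=(361.3,216.6),dv=(363.5,319.2),toad=(397.5,371.7),dm=(179.5,199.6),b1=(417.4,274.1),b2=(446.3,298.5),b3=(477.1,323.9))
sd=dict(pl=(349.9,302.9),pm=(344.5,328.1),pr=(346.3,352.6),stand=(352.1,337.6),tray=(316.4,215.7),mug=(365.1,249.2),dv=(275.3,314.3),toad=(258.3,358.8),dm=(252.2,192.9),b1=(348.9,305.1),b2=(345,328.2),b3=(345.4,351.3),votive=(321.4,260.4))
for k in sc: print(k,*tri(ps,sc[k],pd,sd[k]))
for k in ['tray','mug','dv','toad','dm','stand']: print(k,'z0',onz(ps,sc[k],0),onz(pd,sd[k],0))
print('vot',onz(pd,sd['votive'],0), 'tealight',onz(ps,(221.8,204.7),0))
def masks(p,n):
    for th in ["gift_box_1","order_tray","card_stand","votive","stand"]:
        print(n,th,[(m["box"],round(m["confidence"],2)) for m in spotter.masks_of(th,p)])
masks(ps,'s');masks(pd,'d')
for n,p,(x0,y0,x1,y1) in (("scene",ps,(370,220,540,360)),("side",pd,(300,260,400,390)),("trayd",pd,(230,160,400,290))):
    s=min(800/(x1-x0),600/(y1-y0)); cv2.imwrite(f"pics/{n}_c.png",cv2.resize(p["img"][y0:y1,x0:x1,::-1],None,fx=s,fy=s,interpolation=cv2.INTER_CUBIC)); print(s)
E
```

```text
pl [ 0.5587 -0.2316  0.0374] 1.849393870485184 1.4175457448370568
pm [ 0.5321 -0.3218  0.045 ] 0.5607117620727807 0.4310375022753386
pr [ 0.5206 -0.4002  0.0383] 3.135155156381776 2.4367155914349676
stand [ 0.5501 -0.3222  0.0077] 1.6860070549558344 1.3148329681287303
tray [0.5334 0.2483 0.0111] 1.588217767391877 1.1536381247662828
mug [0.6504 0.0302 0.0126] 1.6210231146909053 1.2460097643085508
dv [ 0.3753 -0.2182  0.0119] 1.7646405441940063 1.2593406277147625
toad [ 0.3305 -0.348  -0.0023] 3.4226613923902507 2.447812571202813
dm [0.3272 0.4364 0.0055] 2.4366778525584176 1.6337764293849644
b1 [ 0.56   -0.2229  0.0276] 0.40986069628114613 0.31469365508476055
b2 [ 0.534  -0.3174  0.0396] 0.20299718447654158 0.1562129614331211
b3 [ 0.5192 -0.4009  0.0462] 1.7954715203439289 1.3924645372231932
tray z0 [0.5481 0.2662 0.    ] [0.5336 0.2598 0.    ]
mug z0 [0.6576 0.0353 0.    ] [0.6572 0.0535 0.    ]
dv z0 [ 0.387  -0.2092  0.    ] [ 0.3739 -0.209   0.    ]
toad z0 [ 0.3352 -0.3439  0.    ] [ 0.3274 -0.3563  0.    ]
dm z0 [0.3368 0.4539 0.    ] [0.3249 0.4354 0.    ]
stand z0 [ 0.5526 -0.3222  0.    ] [ 0.554  -0.3108  0.    ]
vot [0.5192 0.0097 0.    ] tealight [0.4104 0.3491 0.    ]
s gift_box_1 [([394.3, 246.4, 432.6, 290.4], 0.88), ([454.4, 295.9, 501.7, 345.1], 0.61), ([420.8, 272.4, 464.4, 316.4], 0.57)]
s order_tray [([240.5, 177.3, 312.3, 219.1], 0.72)]
s card_stand [([393.9, 243.7, 526.1, 350.9], 0.69)]
s votive [([348.9, 296.7, 374.4, 332.9], 0.72)]
s stand [([397.9, 241.8, 524.8, 357.1], 0.57)]
d gift_box_1 [([325.9, 276.4, 360.7, 306.7], 0.81), ([326.7, 298.7, 358.8, 337.4], 0.67), ([323.8, 322.2, 356.1, 368.9], 0.55)]
d order_tray [([289.1, 193.2, 355.0, 232.8], 0.94), ([264.3, 296.0, 291.7, 320.7], 0.42)]
d card_stand []
d votive [([309.1, 233.0, 338.6, 259.9], 0.98)]
d stand [([327.1, 279.6, 378.2, 375.7], 0.81)]
4.285714285714286
4.615384615384615
4.615384615384615
```

View pics/scene_c.png

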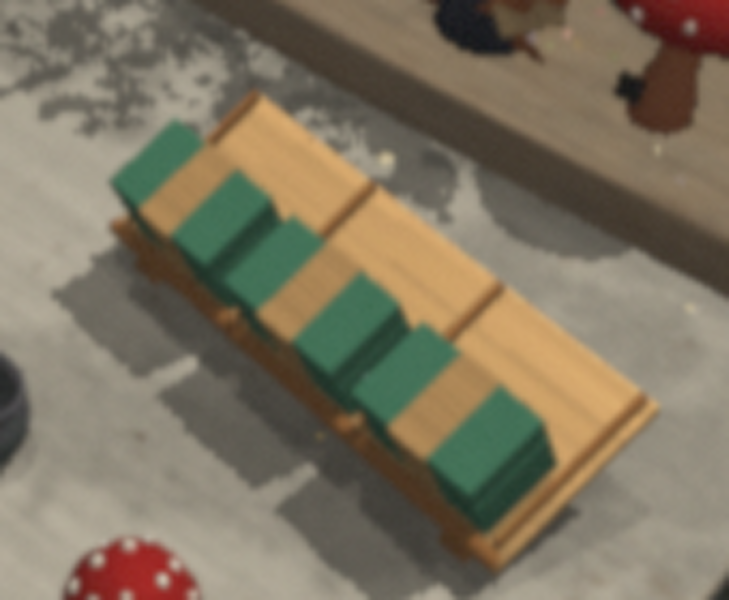

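View pics/side_c.png

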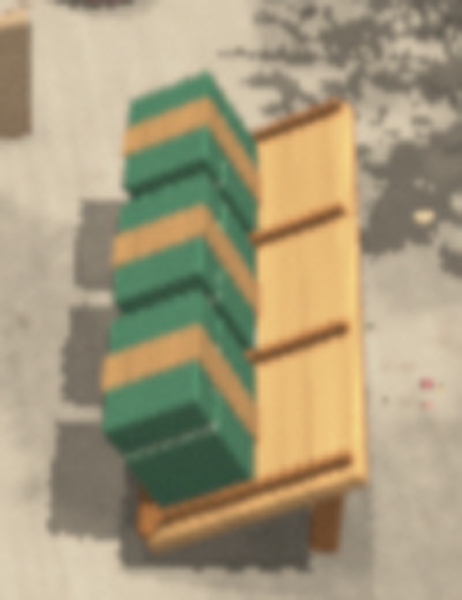

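View pics/trayd_c.png

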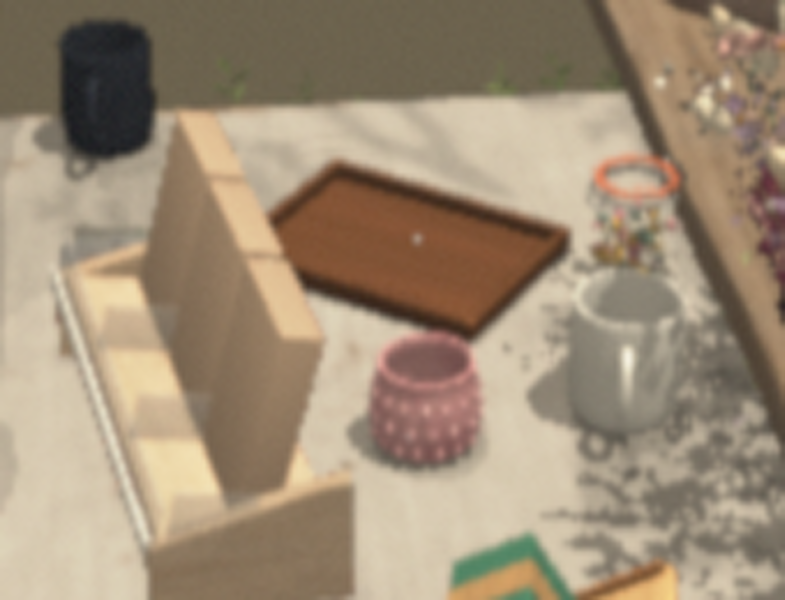

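```bash
cat >> h.py <<'E'
def frame(v):
    x,y,z,yaw=v
    return R.from_euler('z',yaw)*R.from_euler('y',-np.pi/6), np.array([x,y,z])
E
python3 - <<'E'
from h import *
from scipy.optimize import least_squares
np.set_printoptions(precision=4,suppress=True)
ps=imaging.camera("scene"); pd=imaging.camera("side")
def lid(k,c): # k: +1 left
    sx={'B':.025,'F':-.025}[c[0]]; sy={'L':.037,'R':-.037}[c[1]]; return (sx,sy+.086*k,.062)
S=[(lid(1,'BL'),(180,123)),(lid(1,'BR'),(277,210)),(lid(1,'FR'),(212,268)),(lid(1,'FL'),(113,183)),
(lid(0,'BL'),(292,217)),(lid(0,'BR'),(405,318)),(lid(0,'FL'),(225,280)),(lid(-1,'BL'),(425,325)),(lid(-1,'BR'),(548,435)),(lid(-1,'FL'),(355,390)),((.078,.136,0),(257,92)),((.078,-.136,0),(655,405))]
D=[(lid(1,'BL'),(210,73)),(lid(1,'FL'),(130,103)),(lid(1,'FR'),(125,190)),(lid(-1,'FR'),(105,418)),((.025,-.123,0),(255,475)),((.078,.136,0),(350,100)),((.078,-.136,0),(367,480))]
su=np.array([b for a,b in S])/4.285714+[370,220]-.5*(1-1/4.2857)*0; sX=np.array([a for a,b in S])
du=np.array([b for a,b in D])/4.615385+[300,260]; dX=np.array([a for a,b in D])
def res(v):
    Rm,t=frame(v); return np.r_[(proj(ps,Rm.apply(sX)+t)-su).ravel(),(proj(pd,Rm.apply(dX)+t)-du).ravel()]
for fz in (0,1):
    f=(lambda v:res([v[0],v[1],.037,v[2]])) if not fz else res
    r=least_squares(f,[.537,-.32,-.2] if not fz else [.537,-.32,.037,-.2],loss='soft_l1'); print(r.x,np.round(f(r.x).reshape(-1,2),1).tolist())
    if not fz: V=[r.x[0],r.x[1],.037,r.x[2]]
# tray
T=[((-.075,.1,.018),(343,163)),((.075,-.1+0,.018),(0,0))]
Rm,t=frame(V)
for n,p,(x0,y0,x1,y1) in (("scene",ps,(370,220,540,360)),("side",pd,(300,260,400,390))):
    s=min(800/(x1-x0),600/(y1-y0)); im=cv2.resize(p["img"][y0:y1,x0:x1,::-1],None,fx=s,fy=s,interpolation=cv2.INTER_CUBIC)
    for k in (1,0,-1):
        for z in (0,.062):
            c=np.array([(-.025,-.037+.086*k,z),(.025,-.037+.086*k,z),(.025,.037+.086*k,z),(-.025,.037+.086*k,z)])
            q=(proj(p,Rm.apply(c)+t)-[x0,y0])*s; cv2.polylines(im,[q.astype(int)],True,(0,0,255),1)
    c=np.array([(.078,-.136,0),(.078,.136,0),(-.026,.136,0),(-.026,-.136,0)]); q=(proj(p,Rm.apply(c)+t)-[x0,y0])*s; cv2.polylines(im,[q.astype(int)],True,(255,0,0),1)
    cv2.imwrite(f"pics/{n}_o.png",im)
# tray edges rim tops: scene / side picks
x0,y0=230,160
pk=np.array([(340,160),(570,235),(472,333)])/4.615385+[230,160]
for u in pk: print('tray rim',onz(pd,u,.018))
E
```

```text
[ 0.5379 -0.3216 -0.1877] [[-0.5, -1.4], [0.2, -2.5], [-1.1, 0.0], [-0.7, -0.1], [0.7, -0.8], [0.3, -3.0], [-0.3, 0.6], [0.1, -1.0], [0.5, -2.8], [-1.0, 1.0], [0.2, -0.6], [2.5, 0.7], [0.1, -0.3], [-0.3, 0.2], [-0.8, 0.6], [-1.0, 4.2], [0.8, 3.5], [-0.1, 0.9], [-0.9, -0.3]]
[ 0.5386 -0.3211  0.0359 -0.1872] [[-0.6, -1.2], [0.1, -2.4], [-1.2, 0.1], [-0.8, 0.0], [0.6, -0.7], [0.2, -3.0], [-0.4, 0.7], [-0.0, -0.9], [0.3, -2.7], [-1.1, 1.0], [0.1, -0.4], [2.3, 0.7], [0.3, -0.0], [-0.1, 0.4], [-0.6, 0.8], [-0.8, 4.4], [1.0, 3.6], [0.1, 1.1], [-0.6, -0.1]]
tray rim [0.5022 0.3737 0.018 ]
tray rim [0.6553 0.2492 0.018 ]
tray rim [0.5675 0.1287 0.018 ]
```

View pics/scene_o.png

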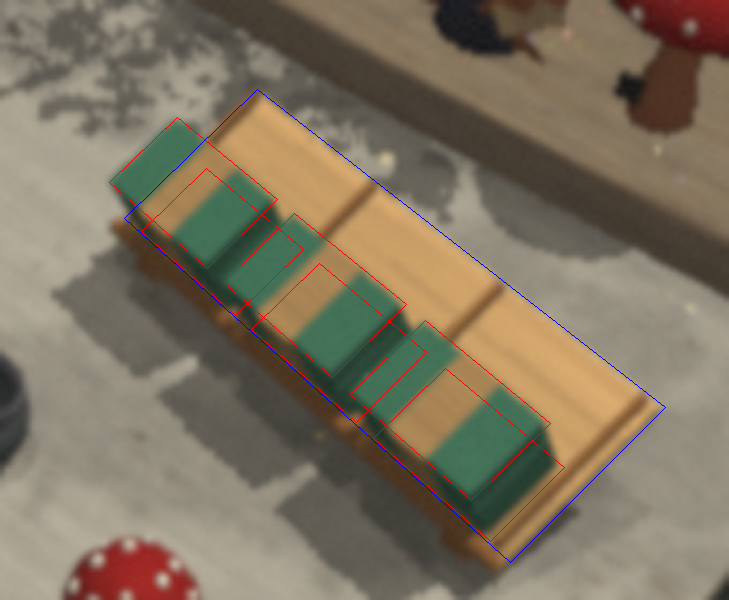

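View pics/side_o.png

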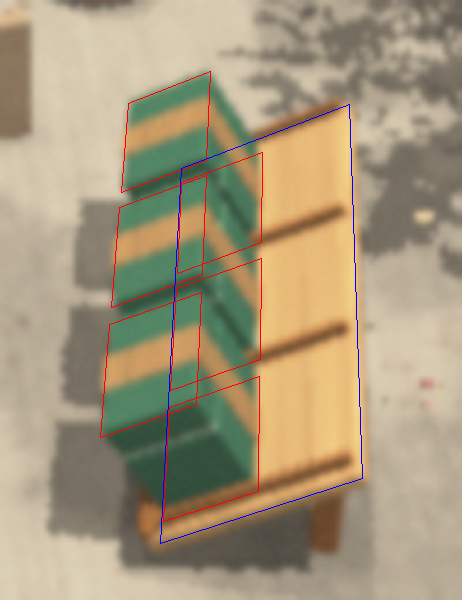

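```bash
python3 - <<'E'
from h import *
ps=imaging.camera("scene"); pd=imaging.camera("side")
V=[.5379,-.3216,.037,-.1877]; Rm,t=frame(V)
for n,p,(x0,y0,x1,y1) in (("scene",ps,(440,280,520,350)),("side",pd,(315,310,395,380))):
    s=10; im=cv2.resize(p["img"][y0:y1,x0:x1,::-1],None,fx=s,fy=s,interpolation=cv2.INTER_NEAREST)
    for k in (-1,):
        c=np.array([(a,b+.086*k,z) for z in (0,.062) for a,b in ((-.025,-.037),(.025,-.037),(.025,.037),(-.025,.037))])
        for q in (proj(p,Rm.apply(c)+t)-[x0,y0]+.5)*s: cv2.circle(im,tuple(q.astype(int)),4,(0,0,255),1)
    cv2.imwrite(f"pics/{n}_z.png",im[:600])
E
```

```text
(no output)
```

View pics/scene_z.png

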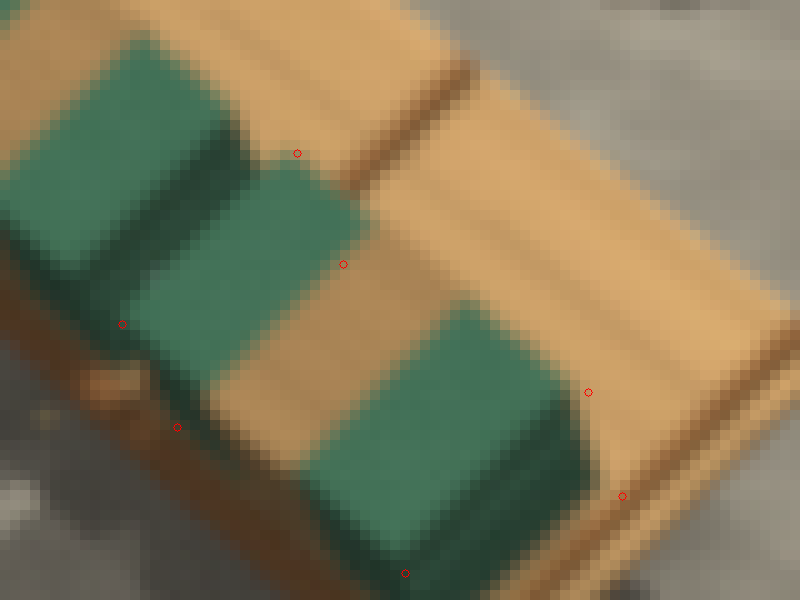

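View pics/side_z.png

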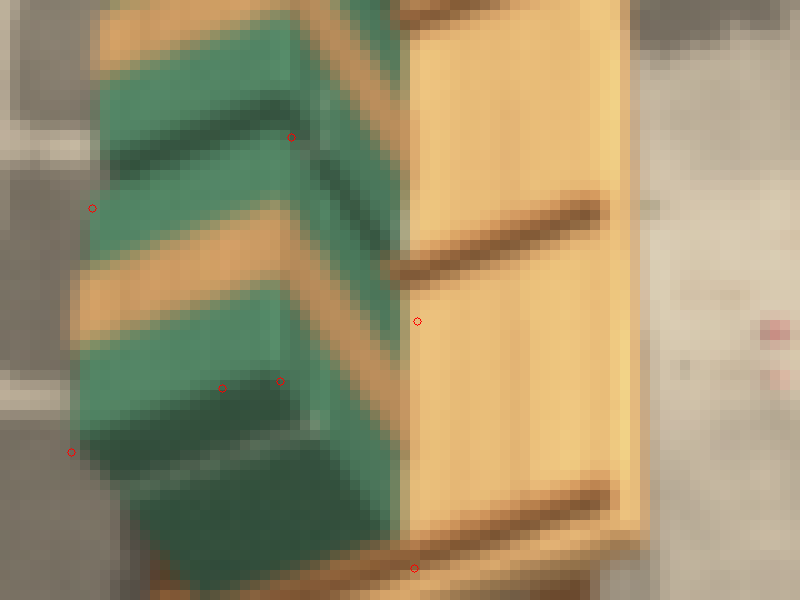

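The lid corners in both views centre on the fit to within about 0.5 px (the actual lid is slightly rounded), so the stand fit looks sound. Next I'll check the card stand and the area around the tray, then plan.

```bash
cat >> h.py <<'E'
def plan(Rt,pt,n=None,maxlin=.04,maxang=.115,s=None):
    """rows (cm, rad) from measured pose to target"""
    p,r=pose(s)
    d=np.linalg.norm(pt-p); w=(r.inv()*Rt).as_rotvec(); a=np.linalg.norm(w)
    n=n or max(1,int(np.ceil(max(d/maxlin,a/maxang))))
    rows=[];c=r
    for i in range(n):
        rows.append(np.r_[c.inv().apply((pt-p)/n)*100,w/n]); c=c*R.from_rotvec(w/n)
    print('dist',round(d,4),'ang',round(a,4),'n',n)
    for q in rows: print(np.round(q[:3],2).tolist()+np.round(q[3:],3).tolist())
def bx(p,fx=1): pass
E
python3 - <<'E'
from h import *
np.set_printoptions(precision=3,suppress=True)
ps=imaging.camera("scene"); pd=imaging.camera("side")
f=lambda c:np.array(c)/4.615385+[230,160]
for n,c,z in (('back top L',(180,112),.16),('back top R',(322,337),.16),('topRfront',(275,335),.16),('front lip R',(150,548),.04),('base R back',(352,592),.0),('jar foot',(630,265),0)):
    print(n,onz(pd,f(c),z))
print('scene top', onz(ps,(257,184),.16),onz(ps,(349,222),.16))
E
```

```text
back top L [0.38  0.192 0.16 ]
back top R [ 0.448 -0.083  0.16 ]
topRfront [ 0.422 -0.078  0.16 ]
front lip R [ 0.346 -0.111  0.04 ]
base R back [ 0.463 -0.113  0.   ]
jar foot [0.697 0.234 0.   ]
scene top [0.41  0.171 0.16 ] [ 0.463 -0.085  0.16 ]
```

```bash
cat >> h.py <<'E'
V=[.5379,-.3216,.037,-.1877]
RP,P0=frame(V)
def place(k,h,dx=0.,dy=0.): return P0+RP.apply([dx,.086*k+dy,h])
RG=R.from_matrix(np.c_[RP.apply([0,1,0]),RP.apply([1,0,0]),RP.apply([0,0,-1])])
def down(az): c,s=np.cos(az),np.sin(az); return R.from_matrix(np.array([[-s,c,0],[c,s,0],[0,0,-1.]]).T)
E
python3 - <<'E'
from h import *
plan(down(.75),np.array([.40,.44,.33]))
E
```

```text
dist 0.3261 ang 0.5801 n 9
[-3.15, -1.41, -1.1, 0.0, -0.0, 0.064]
[-3.24, -1.21, -1.1, 0.0, -0.0, 0.064]
[-3.31, -1.0, -1.1, 0.0, -0.0, 0.064]
[-3.36, -0.78, -1.1, 0.0, -0.0, 0.064]
[-3.41, -0.56, -1.1, 0.0, -0.0, 0.064]
[-3.44, -0.34, -1.1, 0.0, -0.0, 0.064]
[-3.45, -0.12, -1.1, 0.0, -0.0, 0.064]
[-3.45, 0.1, -1.1, 0.0, -0.0, 0.064]
[-3.44, 0.32, -1.1, 0.0, -0.0, 0.064]
```

>>> drive_tool(motion=[[[-3.15,-1.4,-1.1,0,0,0.064,1],[-3.25,-1.2,-1.1,0,0,0.064,1],[-3.3,-1.0,-1.1,0,0,0.064,1],[-3.35,-0.8,-1.1,0,0,0.064,1],[-3.4,-0.55,-1.1,0,0,0.064,1]]], grip_force=60)

```text
t: 2.77
ee_pos: [0.2922, 0.5242, 0.2869]
tool_rot: [0.0, 0.278, 0.961, 0.0]
contact_force: [0.8, 0.3, 0.1]
gripper_width: 0.0853
```

>>> drive_tool(motion=[[[-3.45,-0.35,-1.1,0,0,0.064,1],[-3.45,-0.1,-1.1,0,0,0.064,1],[-3.45,0.1,-1.1,0,0,0.064,1],[-3.45,0.3,-1.1,0,0,0.064,1]]])

```text
t: 3.1
ee_pos: [0.4015, 0.4393, 0.3311]
tool_rot: [0.0, 0.399, 0.917, 0.0]
contact_force: [1.3, 0.9, 0.2]
gripper_width: 0.0853
```

```bash
python3 - <<'E'
from h import *
s=monitor.get_state(); print(s["t"],s["ee_pos"],s["qpos"].round(3),s["contact_force"].round(2))
plan(down(.1),np.array([.53,.08,.33]),s=s)
E
```

```text
3.1 [0.40151726 0.43932436 0.33112118] [-0.688  0.301 -0.238  1.576  0.073  1.272 -0.186] [1.25 0.91 0.17]
dist 0.3816 ang 0.651 n 10
[-3.5, -1.51, 0.01, 0.0, -0.0, 0.065]
[-3.59, -1.28, 0.01, 0.0, -0.0, 0.065]
[-3.67, -1.04, 0.01, 0.0, -0.0, 0.065]
[-3.73, -0.8, 0.01, 0.0, -0.0, 0.065]
[-3.77, -0.56, 0.01, 0.0, -0.0, 0.065]
[-3.8, -0.31, 0.01, 0.0, -0.0, 0.065]
[-3.82, -0.06, 0.01, 0.0, -0.0, 0.065]
[-3.81, 0.18, 0.01, 0.0, -0.0, 0.065]
[-3.79, 0.43, 0.01, 0.0, -0.0, 0.065]
[-3.76, 0.68, 0.01, 0.0, -0.0, 0.065]
```

>>> drive_tool(motion=[[[-3.5,-1.5,0,0,0,0.065,1],[-3.6,-1.3,0,0,0,0.065,1],[-3.65,-1.05,0,0,0,0.065,1],[-3.75,-0.8,0,0,0,0.065,1],[-3.75,-0.55,0,0,0,0.065,1]]])

```text
t: 3.52
ee_pos: [0.4655, 0.2595, 0.3306]
tool_rot: [0.0, 0.542, 0.841, 0.0]
contact_force: [1.0, 0.3, 0.1]
gripper_width: 0.0858
```

>>> drive_tool(motion=[[[-3.8,-0.3,0,0,0,0.065,1],[-3.8,-0.05,0,0,0,0.065,1],[-3.8,0.2,0,0,0,0.065,1],[-3.8,0.45,0,0,0,0.065,1],[-3.75,0.7,0,0,0,0.065,1]]])

```text
t: 3.93
ee_pos: [0.5311, 0.0806, 0.3307]
tool_rot: [0.0, 0.67, 0.742, 0.0]
contact_force: [0.1, -0.2, 0.1]
gripper_width: 0.0859
```

```bash
python3 - <<'E'
from h import *
s=monitor.get_state(); print(s["t"],s["ee_pos"],s["qpos"].round(3),s["contact_force"].round(2))
t=place(1,.17);print(t)
plan(RG,t,s=s)
E
```

```text
3.9333 [0.53106121 0.08059654 0.33066077] [-0.263  0.181  0.072  1.725 -0.014  1.236 -0.087] [ 0.05 -0.18  0.1 ]
[ 0.47044052 -0.22124952  0.18422432]
dist 0.3409 ang 0.5957 n 9
[-3.27, -1.01, 1.63, -0.058, -0.008, 0.031]
[-3.29, -1.0, 1.6, -0.058, -0.008, 0.031]
[-3.3, -0.99, 1.57, -0.058, -0.008, 0.031]
[-3.32, -0.97, 1.54, -0.058, -0.008, 0.031]
[-3.34, -0.96, 1.51, -0.058, -0.008, 0.031]
[-3.36, -0.94, 1.48, -0.058, -0.008, 0.031]
[-3.37, -0.92, 1.46, -0.058, -0.008, 0.031]
[-3.39, -0.9, 1.43, -0.058, -0.008, 0.031]
[-3.41, -0.87, 1.41, -0.058, -0.008, 0.031]
```

>>> drive_tool(motion=[[[-3.25,-1.0,1.6,-0.058,-0.008,0.031,1],[-3.3,-1.0,1.6,-0.058,-0.008,0.031,1],[-3.3,-1.0,1.55,-0.058,-0.008,0.031,1],[-3.3,-0.95,1.55,-0.058,-0.008,0.031,1],[-3.35,-0.95,1.5,-0.058,-0.008,0.031,1]]])

```text
t: 4.35
ee_pos: [0.4975, -0.0867, 0.2492]
tool_rot: [0.113, 0.718, 0.68, 0.095]
contact_force: [0.7, -0.7, -0.4]
gripper_width: 0.0854
```

>>> drive_tool(motion=[[[-3.35,-0.95,1.5,-0.058,-0.008,0.031,1],[-3.35,-0.9,1.45,-0.058,-0.008,0.031,1],[-3.4,-0.9,1.45,-0.058,-0.008,0.031,1],[-3.4,-0.9,1.4,-0.058,-0.008,0.031,1],[0,0,0,0,0,0,1]]])

```text
t: 4.77
ee_pos: [0.4758, -0.191, 0.1938]
tool_rot: [0.177, 0.738, 0.631, 0.158]
contact_force: [-0.7, 0.0, -0.7]
gripper_width: 0.0852
```

```bash
python3 - <<'E'
from h import *
s=monitor.get_state(); print(s["t"],s["ee_pos"],s["qpos"].round(3),s["contact_force"].round(2),s["ft_torque"].round(2))
p,r=pose(s)
for n in ("wrist","side"):
    im=imaging.camera(n); a=im["img"][...,::-1].copy()
    if n=="wrist":
        T=im["T_tool_cam"]
        for k in (1,0,-1):
          for h in (.062,):
            c=np.array([(x,y+.086*k,h) for x,y in ((-.025,-.037),(.025,-.037),(.025,.037),(-.025,.037))])
            w=RP.apply(c)+P0; tt=r.inv().apply(w-p); cc=(tt-T[:3,3])@T[:3,:3]; cc=cc@F
            q=cc@im["intrinsics"].T; print(cc[:,2].round(2)); q=q[:,:2]/q[:,2:]
            if (cc[:,2]>0).all(): cv2.polylines(a,[q.astype(int)],True,(0,0,255),1)
    cv2.imwrite(f"pics/{n}1.png",a)
plan(RG,place(1,.022),s=s,maxlin=.035)
E
```

```text
4.7667 [ 0.47576215 -0.19097467  0.19379375] [ 0.097  0.048  0.332  2.33  -0.46   0.338  0.672] [-0.74  0.03 -0.7 ] [0.09 0.55 0.02]
[0.29 0.29 0.27 0.27]
[0.32 0.31 0.29 0.3 ]
[0.34 0.34 0.32 0.32]
dist 0.1595 ang 0.0577 n 5
[-0.69, 0.04, 3.12, -0.009, -0.005, 0.005]
[-0.68, 0.01, 3.12, -0.009, -0.005, 0.005]
[-0.66, -0.01, 3.12, -0.009, -0.005, 0.005]
[-0.64, -0.04, 3.12, -0.009, -0.005, 0.005]
[-0.63, -0.06, 3.13, -0.009, -0.005, 0.005]
```

View pics/wrist1.png

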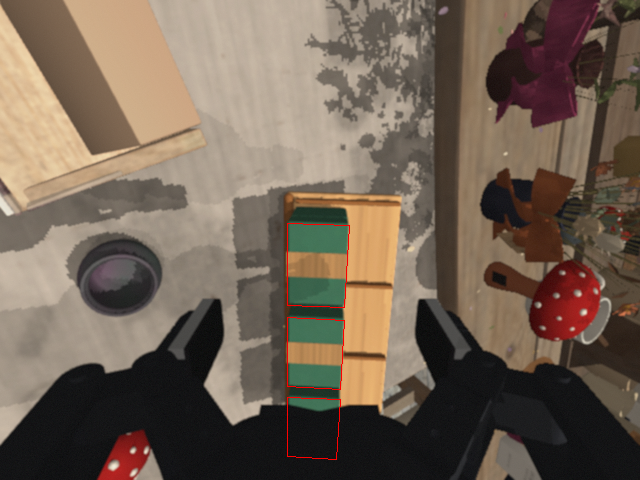

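View pics/side1.png

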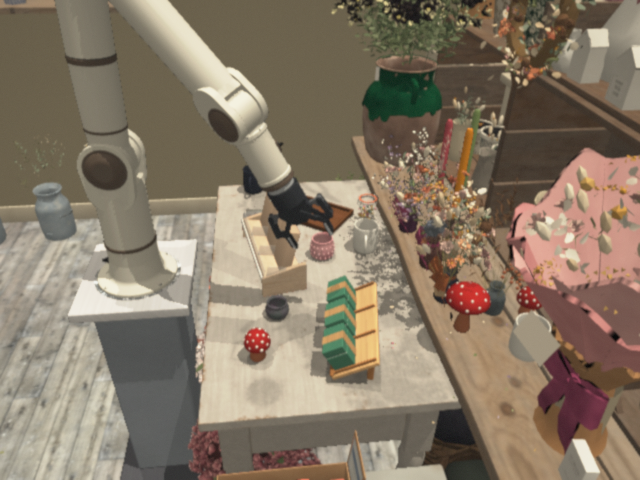

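The overlay in the wrist view matches the lids: left lid at rows 224–306, columns 287–349. I'll continue towards the left box in steps and watch joints 4 and 6.

>>> drive_tool(motion=[[[-0.9,0,0.7,-0.015,-0.008,0.008,1],[-0.9,0,0.7,-0.015,-0.008,0.008,1],[-0.9,0,0.7,-0.015,-0.009,0.009,1],[-0.6,0,2.0,0,0,0,1],[0,0,0,0,0,0,1]]])

```text
t: 5.28
ee_pos: [0.495, -0.2234, 0.159]
tool_rot: [0.199, 0.742, 0.619, 0.166]
contact_force: [-0.6, -0.2, -0.5]
gripper_width: 0.0855
```

```bash
python3 - <<'E'
from h import *
s=monitor.get_state(); print(s["t"],s["ee_pos"],s["qpos"].round(3),s["contact_force"].round(2),s["ft_torque"].round(2))
plan(RG,place(1,.022),s=s,maxlin=.03)
E
```

```text
5.2833 [ 0.49501855 -0.22338294  0.15904708] [ 0.26   0.17   0.226  2.328 -0.925  0.23   1.157] [-0.59 -0.25 -0.48] [ 0.08  0.53 -0.  ]
dist 0.1143 ang 0.0077 n 4
[-0.07, -0.22, 2.85, 0.0, -0.001, 0.002]
[-0.07, -0.22, 2.85, 0.0, -0.001, 0.002]
[-0.07, -0.22, 2.85, 0.0, -0.001, 0.002]
[-0.06, -0.22, 2.85, 0.0, -0.001, 0.002]
```

>>> drive_tool(motion=[[[0,-0.2,1.5,0,0,0,1],[0,-0.2,1.5,0,0,0,1],[0,-0.2,1.5,0,0,0,1],[0,0,0,0,0,0,1]]])

```text
t: 5.62
ee_pos: [0.5111, -0.2252, 0.1171]
tool_rot: [0.198, 0.738, 0.623, 0.165]
contact_force: [0.3, 0.2, 0.3]
gripper_width: 0.0854
```

```bash
python3 - <<'E'
from h import *
s=monitor.get_state(); print(s["t"],s["ee_pos"],s["qpos"].round(3),s["contact_force"].round(2),s["ft_torque"].round(2))
plan(RG,place(1,.022),s=s,maxlin=.02)
E
```

```text
5.6167 [ 0.51113428 -0.22515806  0.11714135] [ 0.289  0.289  0.186  2.317 -1.398  0.192  1.632] [0.29 0.17 0.25] [ 0.12  0.52 -0.04]
dist 0.0697 ang 0.0191 n 4
[-0.1, -0.04, 1.74, -0.001, -0.001, 0.005]
[-0.1, -0.04, 1.74, -0.001, -0.001, 0.005]
[-0.1, -0.04, 1.74, -0.001, -0.001, 0.005]
[-0.1, -0.04, 1.74, -0.001, -0.001, 0.005]
```

Joints 5 and 6 have reached their limits (q5 −1.40, q6 0.19). I'll fit a kinematic model from the recorded states to choose an arm posture that can reach these poses.

```bash
cat > fit.py <<'E'
import numpy as np, itertools
from scipy.optimize import least_squares
from scipy.spatial.transform import Rotation as R
D=[([-1.06679417,0.50188081,-0.42679726,1.55145934,0.22079332,1.13829989,-0.21031755],(0.15488149,0.63055358,0.23023534),(0,.12009,.99276,-.00098)),
([-0.688,0.301,-0.238,1.576,0.073,1.272,-0.186],(.40151726,0.43932436,0.33112118),(0,.399,.917,0)),
([-0.263,0.181,0.072,1.725,-0.014,1.236,-0.087],(0.53106121,0.08059654,0.33066077),(0,.67,.742,0)),
([0.097,0.048,0.332,2.33,-0.46,0.338,0.672],(0.47576215,-0.19097467,0.19379375),(.177,.738,.631,.158)),
([0.26,0.17,0.226,2.328,-0.925,0.23,1.157],(0.49501855,-0.22338294,0.15904708),(.199,.742,.619,.166)),
([0.289,0.289,0.186,2.317,-1.398,0.192,1.632],(0.51113428,-0.22515806,0.11714135),(.198,.738,.623,.165))]
def rz(a): return R.from_euler('z',a)
def ry(a): return R.from_euler('y',a)
def fk(q,v,s):
    d1,a1,d3,a3,a4,d5,a6,d7,c7,o1=v
    r=rz(s[0]*q[0]+o1); p=r.apply([a1,0,d1]); r=r*ry(q[1])*rz(s[1]*q[2]); p=p+r.apply([a3,0,d3])
    r=r*ry(q[3])*rz(s[2]*q[4]); p=p+rz(0).apply(0*p) if False else p
    # elbow offset/ forearm: before q5 rotation about own z
    r4=r*rz(-s[2]*q[4]); p=p+r4.apply([a4,0,d5])
    r=r*ry(q[5]); p=p+r.apply([a6,0,d7]); r=r*rz(s[3]*q[6]+c7)
    return p,r
def res(v,s):
    o=[]
    for q,p,h in D:
        P,r=fk(q,v,s); t=R.from_quat([h[1],h[2],h[3],h[0]]); o+=list(P-p)+list((r.inv()*t).as_rotvec()*.3)
    return np.array(o)
if __name__=="__main__":
    out=[]
    for s in itertools.product((-1,1),repeat=4):
        for c in (0,1.57,3.14,-1.57):
            f=least_squares(res,[.3,0,.3,0,0,.35,.05,.25,c,0],args=(s,)); out.append((f.cost,s,f.x))
    out.sort(key=lambda z:z[0])
    for o in out[:4]: print(o[0],o[1],o[2].round(4))
    print(np.abs(res(out[0][2],out[0][1])).reshape(-1,6).max(0).round(4))
E
python3 fit.py
```

```text
7.680356493584892e-05 (-1, -1, -1, -1) [ 3.3970e-01 -2.8000e-03  4.8970e-01  1.5300e-02 -7.1000e-03  4.6100e-01
  1.3000e-03  3.4360e-01  1.5295e+00 -4.4300e-02]
7.680356493584998e-05 (-1, -1, -1, -1) [ 3.3970e-01 -2.8000e-03  4.8970e-01  1.5300e-02 -7.1000e-03  4.6100e-01
  1.3000e-03  3.4360e-01  1.5295e+00 -4.4300e-02]
7.680356493585052e-05 (-1, -1, -1, -1) [ 3.3970e-01 -2.8000e-03  4.8970e-01  1.5300e-02 -7.1000e-03  4.6100e-01
  1.3000e-03  3.4360e-01  1.5295e+00 -4.4300e-02]
7.680356493585098e-05 (-1, -1, -1, -1) [ 3.3970e-01 -2.8000e-03  4.8970e-01  1.5300e-02 -7.1000e-03  4.6100e-01
  1.3000e-03  3.4360e-01  1.5295e+00 -4.4300e-02]
[0.0008 0.0027 0.0016 0.0004 0.0069 0.0013]
```

```bash
cat > ik.py <<'E'
from fit import *
VV=np.array([3.3970e-01,-2.8e-03,4.8970e-01,1.53e-02,-7.1e-03,4.61e-01,1.3e-03,3.436e-01,1.5295,-4.43e-02]); SS=(-1,)*4
LO=np.array([-2.88,-.31,-1.54,.2,-1.41,.19,-2.57]);HI=np.array([2.88,2.03,1.56,2.42,4.55,2.02,2.57])
def FK(q): return fk(q,VV,SS)
def err(q,p,r):
    P,rr=FK(q); return np.r_[P-p,(r.inv()*rr).as_rotvec()*.3]
def IK(p,r,q0,reg=1e-3):
    f=least_squares(lambda q:np.r_[err(q,p,r),reg*(q-q0)],np.clip(q0,LO+1e-3,HI-1e-3),bounds=(LO,HI)); return f.x,np.linalg.norm(err(f.x,p,r))
E
python3 - <<'E'
from ik import *
from h import place,RG
np.set_printoptions(precision=2,suppress=True)
rng=np.random.default_rng(0)
for flip in (0,1):
  r=RG*R.from_euler('z',np.pi*flip)
  for k in (1,0,-1):
    for h in (.022,.07):
      sol=[]
      for i in range(60):
        q,e=IK(place(k,h),r,rng.uniform(LO,HI),1e-5)
        if e<1e-3: sol.append((np.min(np.minimum(q-LO,HI-q)/(HI-LO)),q))
      sol.sort(key=lambda z:-z[0]); print(flip,k,h,len(sol))
      for m,q in sol[:3]: print('   ',round(m,3),q)
E
```

```text
0 1 0.022 40
    0.074 [ 1.29  0.74 -1.01  2.26  1.84  0.4  -1.35]
    0.073 [ 1.36  0.82 -1.11  2.26  1.83  0.5  -1.29]
    0.073 [ 1.37  0.84 -1.12  2.26  1.83  0.52 -1.28]
0 1 0.07 36
    0.053 [ 1.35  0.58 -1.03  2.3   1.61  0.3  -1.19]
    0.053 [ 1.37  0.59 -1.06  2.3   1.61  0.32 -1.18]
    0.053 [ 1.39  0.61 -1.09  2.3   1.62  0.34 -1.18]
0 0 0.022 33
    0.11 [ 1.49  0.83 -1.07  2.18  1.64  0.4  -0.95]
    0.11 [ 1.51  0.86 -1.09  2.18  1.65  0.43 -0.95]
    0.11 [ 1.54  0.9  -1.14  2.18  1.67  0.48 -0.94]
0 0 0.07 50
    0.091 [ 1.62  0.77 -1.19  2.22  1.46  0.43 -0.79]
    0.091 [ 1.62  0.78 -1.2   2.22  1.46  0.43 -0.79]
    0.076 [ 1.67  0.9  -1.3   2.22  1.54  0.56 -0.81]
0 -1 0.022 48
    0.137 [ 1.64  0.94 -1.12  2.06  1.42  0.45 -0.55]
    0.135 [ 1.63  0.93 -1.1   2.06  1.41  0.44 -0.55]
    0.131 [ 1.65  0.95 -1.13  2.06  1.44  0.47 -0.56]
0 -1 0.07 48
    0.117 [ 1.72  0.84 -1.18  2.1   1.23  0.44 -0.41]
    0.09 [ 1.76  0.93 -1.26  2.1   1.34  0.53 -0.47]
    0.076 [ 1.78  0.98 -1.3   2.1   1.38  0.59 -0.49]
1 1 0.022 39
    0.074 [ 1.24  0.69 -0.93  2.26  1.86  
[... 292 characters left out ...]
]
1 0 0.022 21
    0.075 [ 1.47  0.8  -1.03  2.18  1.63  0.36  2.18]
    0.05 [ 1.4   0.74 -0.94  2.18  1.6   0.28  2.17]
    0.029 [ 1.37  0.71 -0.89  2.18  1.59  0.24  2.17]
1 0 0.07 45
    0.047 [ 1.69  0.96 -1.35  2.22  1.57  0.63  2.33]
    0.047 [ 1.68  0.92 -1.33  2.22  1.55  0.59  2.33]
    0.047 [ 1.67  0.89 -1.3   2.22  1.53  0.55  2.33]
1 -1 0.022 39
    0.028 [ 0.83  0.55 -0.05  2.06 -1.24  0.29 -1.37]
    0.028 [ 0.83  0.55 -0.05  2.06 -1.24  0.3  -1.37]
    0.026 [-0.18  1.24  1.38  2.06  4.39  1.34 -1.36]
1 -1 0.07 31
    0.067 [ 0.92  0.45 -0.12  2.1  -1.01  0.32 -1.57]
    0.055 [ 0.98  0.46 -0.2   2.1  -0.94  0.29 -1.64]
    0.045 [ 0.76  0.45  0.07  2.1  -1.14  0.38 -1.48]
```

```bash
cat >> ik.py <<'E'
def jac(q):
    J=np.zeros((6,7)); P,r=FK(q)
    for i in range(7):
        d=np.zeros(7); d[i]=1e-5; P2,r2=FK(q+d); J[:3,i]=(P2-P)/1e-5; J[3:,i]=(r2*r.inv()).as_rotvec()/1e-5
    return J
def step(q,p,r,lam=1e-3,null=None,kn=0,sub=4,W=np.ones(7)):
    """min-norm DLS tracking of target"""
    for _ in range(sub):
        P,rr=FK(q); e=np.r_[p-P,(r*rr.inv()).as_rotvec()]; J=jac(q)
        Wi=np.diag(1/W); A=Wi@J.T@np.linalg.inv(J@Wi@J.T+lam**2*np.eye(6)); dq=A@e
        if null is not None: dq+=kn*(np.eye(7)-A@J)@(null-q)
        n=np.abs(dq).max(); dq*=min(1,.05/max(n,1e-9)) if n>.05 else 1
        q=np.clip(q+dq,LO,HI)
    return q
def track(q,rows,**k):
    p,r=FK(q); out=[]
    for w in rows:
        w=np.array(w,float); p=p+r.apply(w[:3]/100); r=r*R.from_rotvec(w[3:6]); q=step(q,p,r,**k); out.append(q)
    return q
E
python3 - <<'E'
from ik import *
np.set_printoptions(precision=3,suppress=True)
qA=np.array(D[0][0]);qB=np.array(D[1][0]);qC=np.array(D[2][0])
AB=[[-3.15,-1.4,-1.1,0,0,.064],[-3.25,-1.2,-1.1,0,0,.064],[-3.3,-1,-1.1,0,0,.064],[-3.35,-.8,-1.1,0,0,.064],[-3.4,-.55,-1.1,0,0,.064],[-3.45,-.35,-1.1,0,0,.064],[-3.45,-.1,-1.1,0,0,.064],[-3.45,.1,-1.1,0,0,.064],[-3.45,.3,-1.1,0,0,.064]]
BC=[[-3.5,-1.5,0,0,0,.065],[-3.6,-1.3,0,0,0,.065],[-3.65,-1.05,0,0,0,.065],[-3.75,-.8,0,0,0,.065],[-3.75,-.55,0,0,0,.065],[-3.8,-.3,0,0,0,.065],[-3.8,-.05,0,0,0,.065],[-3.8,.2,0,0,0,.065],[-3.8,.45,0,0,0,.065],[-3.75,.7,0,0,0,.065]]
CD=[[-3.25,-1,1.6,-.058,-.008,.031],[-3.3,-1,1.6,-.058,-.008,.031],[-3.3,-1,1.55,-.058,-.008,.031],[-3.3,-.95,1.55,-.058,-.008,.031],[-3.35,-.95,1.5,-.058,-.008,.031]]+[[-3.35,-.93,1.45,-.058,-.008,.031]]*3
print('B',qB,track(qA,AB)); print('C',qC,track(qB,BC)); print('D',np.array(D[3][0]),track(qC,CD))
E
```

```text
B [-0.688  0.301 -0.238  1.576  0.073  1.272 -0.186] [-0.689  0.3   -0.235  1.58   0.073  1.273 -0.182]
C [-0.263  0.181  0.072  1.725 -0.014  1.236 -0.087] [-0.267  0.177  0.08   1.729 -0.016  1.235 -0.083]
D [ 0.097  0.048  0.332  2.33  -0.46   0.338  0.672] [ 0.051  0.032  0.347  2.313 -0.358  0.378  0.553]
```

```bash
cat > search.py <<'E'
from ik import *
from h import place,RG,monitor
from scipy.spatial.transform import Slerp
def tool(tilt,az):  # pointing outward by tilt at azimuth az, tool y outward
    c,s=np.cos(az),np.sin(az)
    y=np.array([c*np.cos(tilt),s*np.cos(tilt),np.sin(tilt)]); z=np.array([c*np.sin(tilt),s*np.sin(tilt),-np.cos(tilt)]); x=np.cross(y,z)
    return R.from_matrix(np.c_[x,y,z])
def go(q,p1,r1,n):
    p,r=FK(q); w=(r.inv()*r1).as_rotvec(); Q=[q]
    for i in range(1,n+1):
        q=step(q,p+(p1-p)*i/n,r*R.from_rotvec(w*i/n),sub=2); Q.append(q)
    return q,Q
def marg(Q): Q=np.array(Q); return np.minimum(Q-LO,HI-Q).min()
E
cat > s1.py <<'E'
from search import *
rng=np.random.default_rng(1)
q0=monitor.get_state()["qpos"]; best=[]
tgt=[(place(1,.12),RG),(place(1,.022),RG),(place(1,.08),RG)]
for it in range(250):
    az1,az2=rng.uniform(-1.4,.5,2)
    U1=(np.array([rng.uniform(.42,.62),rng.uniform(-.38,-.15),rng.uniform(.2,.36)]),rng.uniform(-.2,.5),az1)
    U2=(np.array([rng.uniform(.42,.62),rng.uniform(-.38,-.15),rng.uniform(.2,.36)]),rng.uniform(.2,1.0),az2)
    q,Qs=go(q0,place(1,.17),RG,4); Q=[]
    for U in (U1,U2):
        q,a=go(q,U[0],tool(U[1],U[2]),10); Q+=a
    for j,(p,r) in enumerate(tgt): q,a=go(q,p,r,8 if j==0 else 4); Q+=a
    e=np.linalg.norm(err(q,*tgt[-1]))
    fin=marg(a); best.append((min(fin,.2)+min(marg(Q[3:]),.1)-20*e,fin,marg(Q),e,U1,U2,q))
best.sort(key=lambda z:-z[0])
np.set_printoptions(precision=2,suppress=True)
for b in best[:6]: print(b)
E
time python3 s1.py
```

```text
(np.float64(-0.06704442727790315), np.float64(0.0), np.float64(0.0), np.float64(0.0033522213638951573), (array([ 0.53, -0.27,  0.27]), 0.20299361223736895, np.float64(-0.873446663743219)), (array([ 0.61, -0.27,  0.33]), 0.24469757202549697, np.float64(-0.3543953217685909)), array([ 0.41,  0.31,  0.07,  2.3 , -1.4 ,  0.19,  1.63]))
(np.float64(-0.14596031067009893), np.float64(0.0), np.float64(0.0), np.float64(0.0072980155335049465), (array([ 0.5 , -0.22,  0.25]), 0.15942747628971726, np.float64(-0.10526693995992153)), (array([ 0.47, -0.29,  0.29]), 0.32630480226101055, np.float64(-0.564120689071589)), array([ 0.41,  0.3 ,  0.07,  2.3 , -1.33,  0.19,  1.56]))
(np.float64(-0.16335446196434167), np.float64(0.0), np.float64(0.0), np.float64(0.008167723098217084), (array([ 0.54, -0.37,  0.21]), -0.05300279649179285, np.float64(0.45085541602432744)), (array([ 0.62, -0.21,  0.34]), 0.23958702770937323, np.float64(-1.0766082684884766)), array([ 0.44,  0.31,  0.04,  2.29, -1.31,  0.19,  1.55]))
(np.float64(-0.17459265331682333), np.float64(0.008645294543635412), np.float64(0.00864529454363541
[... 341 characters left out ...]
oat64(0.0622111910319606), np.float64(0.015441437808421544), (array([ 0.61, -0.2 ,  0.24]), -0.13105685257917749, np.float64(0.3623103200254787)), (array([ 0.43, -0.26,  0.32]), 0.3046094937997838, np.float64(-0.45537353343563125)), array([ 0.18,  0.3 ,  0.33,  2.3 , -1.32,  0.25,  1.52]))
(np.float64(-0.21257039664485505), np.float64(0.034505463645501555), np.float64(0.034505463645501555), np.float64(0.014079066196792908), (array([ 0.51, -0.19,  0.21]), 0.05732908368689954, np.float64(-0.831878469744787)), (array([ 0.51, -0.24,  0.35]), 0.44119850949337275, np.float64(-0.37509054949145715)), array([ 0.12,  0.3 ,  0.39,  2.3 , -1.38,  0.27,  1.57]))
real	0m17.153s
user	0m17.495s
sys	0m0.070s
```

```bash
nproc; cat > fast.py <<'E'
import numpy as np
from ik import VV,LO,HI
from search import tool
d1,a1,d3,a3,a4,d5,a6,d7,c7,o1=VV
def Rz(a): c,s=np.cos(a),np.sin(a); return np.array([[c,-s,0],[s,c,0],[0,0,1.]])
def Ry(a): c,s=np.cos(a),np.sin(a); return np.array([[c,0,s],[0,1,0],[-s,0,c]])
def fkj(q):
    z=np.array([0,0,1.]); ax=[];og=[]
    p=np.zeros(3); r=Rz(-q[0]+o1); ax.append(-z); og.append(p)
    p=p+r@[a1,0,d1]; ax.append(r[:,1]); og.append(p); r=r@Ry(q[1])
    ax.append(-r[:,2]); og.append(p); r=r@Rz(-q[2]); p=p+r@[a3,0,d3]
    ax.append(r[:,1]); og.append(p); r=r@Ry(q[3]); p=p+r@[a4,0,d5]
    ax.append(-r[:,2]); og.append(p); r=r@Rz(-q[4]); ax.append(r[:,1]); og.append(p); r=r@Ry(q[5]); 
    ax.append(-r[:,2]); og.append(p); p=p+r@[a6,0,d7]; r=r@Rz(-q[6]+c7)
    J=np.zeros((6,7))
    for i in range(7): J[:3,i]=np.cross(ax[i],p-og[i]); J[3:,i]=ax[i]
    return p,r,J
import cv2
def rv(M): return cv2.Rodrigues(M)[0].ravel()
def ex(w): return cv2.Rodrigues(np.array(w,float))[0]
def step(q,p,r,sub=2):
    for _ in range(sub):
        P,rr,J=fkj(q); e=np.r_[p-P,rv(r@rr.T)]
        dq=J.T@np.linalg.solve(J@J.T+1e-6*np.eye(6),e); n=np.abs(dq).max()
        if n>.12: dq*=.12/n
        q=np.clip(q+dq,LO,HI)
    return q
def go(q,p1,r1,n):
    p,r,_=fkj(q); w=rv(r.T@r1); Q=[q]
    for i in range(1,n+1): q=step(q,p+(p1-p)*i/n,r@ex(w*i/n)); Q.append(q)
    return q,Q
def perr(q,p,r): P,rr,_=fkj(q); return np.linalg.norm(P-p)+.2*np.linalg.norm(rv(r@rr.T))
def marg(Q): Q=np.array(Q); return np.minimum(Q-LO,HI-Q).min()
E
cat > s2.py <<'E'
from fast import *
from h import place,RG,monitor
from scipy.optimize import differential_evolution
import sys
q0=monitor.get_state()["qpos"]; RGm=RG.as_matrix()
p17=place(1,.17);p12=place(1,.12);p02=place(1,.022);p08=place(1,.08)
NW=3
def run(v):
    q,_=go(q0,p17,RGm,4); Q=[]; bad=0
    for i in range(NW):
        w=v[6*i:6*i+6]; r=tool(w[3],w[4]).as_matrix()@Rz(w[5]); q,a=go(q,w[:3],r,9); Q+=a; bad+=max(0,perr(q,w[:3],r)-.003)
    for p,n in ((p12,10),(p02,4),(p08,3)):
        q,a=go(q,p,RGm,n); Q+=a
        e=max(0,perr(q,p,RGm)-.002); bad+=e
    return q,Q,bad,a
def cost(v):
    q,Q,bad,a=run(v)
    return 5*bad-min(marg(Q[3:]),.04)*10-min(marg(a),.12)*5 + .3*max(0,q[2]+.6)
B=[(.42,.68),(-.42,.1),(.22,.45),(-.4,1.0),(-1.3,.6),(-1.2,1.2)]*NW
if __name__=="__main__":
    r=differential_evolution(cost,B,popsize=6,maxiter=40,seed=int(sys.argv[1]),polish=False,workers=-1,updating='deferred')
    q,Q,bad,a=run(r.x); print(sys.argv[1],r.fun,bad,marg(Q),marg(a),q.round(2)); print(r.x.round(3).tolist())
E
time python3 s2.py 0
```

```text
4
0 0.786285013351338 0.11864299253640428 0.0 0.0 [ 0.44  0.32  0.04  2.31 -1.41  0.19  1.71]
[0.479, -0.333, 0.371, 0.02, 0.064, 0.384, 0.513, -0.301, 0.303, -0.022, 0.404, 0.765, 0.491, -0.18, 0.367, 0.36, 0.181, 0.231]
real	0m12.582s
user	0m46.400s
sys	0m0.177s
```

```bash
sed -i 's/^NW=3/NW=int(sys.argv[2])/; s/^B=.*/B=[(.3,.8),(-.5,.2),(.28,.6),(-.6,1.5),(-2,1),(-1.6,1.6)]*NW/; s/maxiter=40/maxiter=150/; s/,r,9)/,r,14)/' s2.py
(time timeout 550 sh -c 'python3 s2.py 1 2; python3 s2.py 2 3; python3 s2.py 3 3')
```

```text
1 -0.950919853546672 0 0.05659322787843807 0.11018397070933439 [ 1.42  0.59 -1.12  2.31  1.56  0.34 -1.13]
[0.532, -0.258, 0.447, 0.92, -0.339, 0.547, 0.755, -0.17, 0.405, 0.841, -1.173, 0.15]
2 -0.5485229282622162 0 0.0 0.10970458565244323 [ 1.52  0.75 -1.28  2.31  1.62  0.51 -1.12]
[0.349, 0.014, 0.358, 0.805, -1.25, 0.034, 0.305, -0.3, 0.414, 1.157, -1.671, 0.164, 0.793, -0.089, 0.337, 0.158, -0.901, 1.026]
3 -0.9510354405816109 0 0.06718582265169815 0.11020708811632218 [ 1.42  0.59 -1.11  2.31  1.56  0.33 -1.13]
[0.585, -0.283, 0.528, 0.903, -0.328, -0.09, 0.469, -0.207, 0.443, 0.985, -1.761, -0.208, 0.666, -0.022, 0.305, 0.755, -1.817, -1.595]
real	6m52.795s
user	19m2.058s
sys	0m2.832s
```

```bash
sed -i 's/^B=.*/B=[(.35,.6),(-.45,.1),(.28,.55),(-.5,1.3),(-2,.6),(-1.6,1.6)]*NW/; s/maxiter=150/maxiter=110/' s2.py
(time timeout 570 sh -c 'python3 s2.py 1 2; python3 s2.py 5 2; python3 s2.py 3 3')
```

```text
1 -0.9515367244874159 0 0.04352953438024271 0.11030734489748317 [ 1.4   0.57 -1.08  2.31  1.55  0.31 -1.13]
[0.499, -0.318, 0.467, 0.882, -0.603, 0.832, 0.563, -0.087, 0.306, 0.649, -1.072, 0.046]
5 0.7225468541809729 0.10797392851055382 0.0 0.0 [ 0.47  0.32  0.01  2.31 -1.41  0.19  1.7 ]
[0.519, -0.376, 0.34, -0.24, -0.158, -1.535, 0.535, -0.159, 0.361, -0.488, -0.417, 0.93]
3 -0.550765936989428 0 0.0 0.1101531873978856 [ 1.43  0.6  -1.13  2.31  1.56  0.35 -1.13]
[0.564, -0.049, 0.374, 0.626, 0.274, -0.236, 0.452, -0.371, 0.461, 1.211, -1.047, -1.294, 0.421, 0.073, 0.354, 1.064, -1.153, -1.047]
real	3m1.089s
user	10m18.030s
sys	0m1.653s
```

Two waypoints take the arm into a well-conditioned posture (q5 ≈ 1.6). I'll execute that path, re-simulating from the measured state at each stage.

```bash
cat > pl.py <<'E'
from fast import *
from h import *
np.set_printoptions(precision=2,suppress=True)
def leg(p1,r1,n=None,q=None,verbose=True,g=1,mx=.11):
    s=monitor.get_state(); q=s["qpos"] if q is None else q
    p,r=pose(s); r=r.as_matrix(); r1=r1.as_matrix() if hasattr(r1,'as_matrix') else r1
    w=rv(r.T@r1); d=p1-p
    n0=max(int(np.ceil(max(np.linalg.norm(d)/.04,np.linalg.norm(w)/.118))),1)
    for m in ([n] if n else range(n0,60)):
        qq,Q=go(q,p1,r1,m); mj=np.abs(np.diff(Q,axis=0)).max()
        if mj<mx: break
    print('t',s["t"],'p',p.round(4),'n',m,'maxdq',mj.round(3),'marg',marg(Q).round(3),'err',round(perr(qq,p1,r1),4)); print('q ',s["qpos"]); print('->',qq, 'F',s["contact_force"].round(2))
    c=r;rows=[]
    for i in range(m):
        rows.append(np.round(np.r_[c.T@d/m*100,w/m],3).tolist()); c=c@ex(w/m)
    for i in range(0,len(rows),5): print('[['+', '.join('['+', '.join(f'{x:.2f}' if j<3 else f'{x:.3f}' for j,x in enumerate(rw))+f', {g}]' for rw in rows[i:i+5])+']]')
U1=(np.array([.499,-.318,.467]),tool(.882,-.603).as_matrix()@Rz(.832))
U2=(np.array([.563,-.087,.306]),tool(.649,-1.072).as_matrix()@Rz(.046))
E
python3 -c "
from pl import *
leg(place(1,.17),RG)"
```

```text
t 5.6167 p [ 0.51 -0.23  0.12] n 7 maxdq 0.101 marg 0.002 err 0.0
q  [ 0.29  0.29  0.19  2.32 -1.4   0.19  1.63]
-> [ 0.11  0.08  0.42  2.35 -0.8   0.31  1.06] F [0.29 0.17 0.25]
[[[-0.05, -0.03, -1.12, -0.000, -0.001, 0.003, 1], [-0.05, -0.03, -1.12, -0.000, -0.001, 0.003, 1], [-0.05, -0.03, -1.12, -0.000, -0.001, 0.003, 1], [-0.05, -0.03, -1.12, -0.000, -0.001, 0.003, 1], [-0.05, -0.03, -1.12, -0.000, -0.001, 0.003, 1]]]
[[[-0.05, -0.03, -1.12, -0.000, -0.001, 0.003, 1], [-0.05, -0.03, -1.12, -0.000, -0.001, 0.003, 1]]]
```

>>> drive_tool(motion=[[[0,0,-1.1,0,0,0.003,1],[0,0,-1.1,0,0,0.003,1],[0,0,-1.1,0,0,0.003,1],[0,0,-1.1,0,0,0.003,1],[0,0,-1.1,0,0,0.003,1]]])

```text
t: 6.03
ee_pos: [0.484, -0.2213, 0.168]
tool_rot: [0.198, 0.748, 0.611, 0.169]
contact_force: [0.0, 0.3, -0.3]
gripper_width: 0.0852
```

>>> drive_tool(motion=[[[-0.1,0,-1.2,0,0,0.003,1],[-0.1,0,-1.2,0,0,0.003,1]]])

```text
t: 6.2
ee_pos: [0.4716, -0.2211, 0.1886]
tool_rot: [0.197, 0.75, 0.608, 0.169]
contact_force: [-0.1, 0.2, -0.1]
gripper_width: 0.0851
```

```bash
python3 -c "
from pl import *
leg(*U1,mx=.09)
q,_=go(monitor.get_state()['qpos'],*U1,20); print(q); q,Q=go(q,*U2,20); print(q,marg(Q)); q,Q=go(q,place(1,.12),RG.as_matrix(),14); print(q,marg(Q))"
```

```text
t 6.2 p [ 0.47 -0.22  0.19] n 24 maxdq 0.087 marg 0.045 err 0.0
q  [ 0.02  0.07  0.5   2.36 -0.73  0.29  0.95]
-> [ 0.66 -0.26 -0.13  2.13 -0.    0.39 -0.91] F [-0.11  0.16 -0.14]
[[[-0.36, 0.75, -0.91, -0.019, -0.005, 0.046, 1], [-0.33, 0.79, -0.90, -0.019, -0.005, 0.046, 1], [-0.29, 0.82, -0.88, -0.019, -0.005, 0.046, 1], [-0.26, 0.84, -0.86, -0.019, -0.005, 0.046, 1], [-0.22, 0.87, -0.84, -0.019, -0.005, 0.046, 1]]]
[[[-0.18, 0.90, -0.83, -0.019, -0.005, 0.046, 1], [-0.14, 0.92, -0.81, -0.019, -0.005, 0.046, 1], [-0.10, 0.94, -0.79, -0.019, -0.005, 0.046, 1], [-0.07, 0.96, -0.77, -0.019, -0.005, 0.046, 1], [-0.02, 0.98, -0.75, -0.019, -0.005, 0.046, 1]]]
[[[0.02, 0.99, -0.73, -0.019, -0.005, 0.046, 1], [0.06, 1.00, -0.71, -0.019, -0.005, 0.046, 1], [0.11, 1.01, -0.70, -0.019, -0.005, 0.046, 1], [0.15, 1.02, -0.68, -0.019, -0.005, 0.046, 1], [0.19, 1.02, -0.66, -0.019, -0.005, 0.046, 1]]]
[[[0.24, 1.03, -0.64, -0.019, -0.005, 0.046, 1], [0.28, 1.03, -0.62, -0.019, -0.005, 0.046, 1], [0.33, 1.02, -0.60, -0.019, -0.005, 0.046, 1], [0.37, 1.02, -0.59, -0.019, -0.005, 0.046, 1], [0.42, 1.01, -0.57, -0.019, -0.005, 0.046, 1]]]
[[[0.46, 1.00, -0.55, -0.019, -0.005, 0.046, 1], [0.51, 0.99, -0.54, -0.019, -0.005, 0.046, 1], [0.55, 0.97, -0.52, -0.019, -0.005, 0.046, 1], [0.59, 0.96, -0.50, -0.019, -0.005, 0.046, 1]]]
[ 0.66 -0.26 -0.13  2.13 -0.    0.39 -0.92]
[ 0.7   0.26 -1.07  2.    1.    1.13 -1.98] 0.045589764403416944
[ 1.49  0.42 -1.13  2.34  1.12  0.23 -0.75] 0.02909747706125626
```

>>> drive_tool(motion=[[[-0.36,0.75,-0.91,-0.019,-0.005,0.046,1],[-0.33,0.79,-0.9,-0.019,-0.005,0.046,1],[-0.29,0.82,-0.88,-0.019,-0.005,0.046,1],[-0.26,0.84,-0.86,-0.019,-0.005,0.046,1],[-0.22,0.87,-0.84,-0.019,-0.005,0.046,1]]])

```text
t: 6.62
ee_pos: [0.4777, -0.2414, 0.2471]
tool_rot: [0.22, 0.807, 0.506, 0.211]
contact_force: [0.3, -0.3, -0.5]
gripper_width: 0.0851
```

>>> drive_tool(motion=[[[-0.18,0.9,-0.83,-0.019,-0.005,0.046,1],[-0.14,0.92,-0.81,-0.019,-0.005,0.046,1],[-0.1,0.94,-0.79,-0.019,-0.005,0.046,1],[-0.07,0.96,-0.77,-0.019,-0.005,0.046,1],[-0.02,0.98,-0.75,-0.019,-0.005,0.046,1]]])

```text
t: 7.03
ee_pos: [0.4835, -0.2612, 0.3055]
tool_rot: [0.239, 0.851, 0.397, 0.248]
contact_force: [0.8, -0.1, 0.7]
gripper_width: 0.0854
```

>>> drive_tool(motion=[[[0.02,0.99,-0.73,-0.019,-0.005,0.046,1],[0.06,1.0,-0.71,-0.019,-0.005,0.046,1],[0.11,1.01,-0.7,-0.019,-0.005,0.046,1],[0.15,1.02,-0.68,-0.019,-0.005,0.046,1],[0.19,1.02,-0.66,-0.019,-0.005,0.046,1]]])

```text
t: 7.45
ee_pos: [0.4893, -0.2808, 0.3637]
tool_rot: [0.254, 0.881, 0.281, 0.282]
contact_force: [1.3, 0.4, -0.6]
gripper_width: 0.0855
```

>>> drive_tool(motion=[[[0.24,1.03,-0.64,-0.019,-0.005,0.046,1],[0.28,1.03,-0.62,-0.019,-0.005,0.046,1],[0.33,1.02,-0.6,-0.019,-0.005,0.046,1],[0.37,1.02,-0.59,-0.019,-0.005,0.046,1],[0.42,1.01,-0.57,-0.019,-0.005,0.046,1]]])

```text
t: 7.87
ee_pos: [0.4953, -0.3002, 0.4219]
tool_rot: [0.265, 0.898, 0.161, 0.311]
contact_force: [0.7, 0.7, -0.5]
gripper_width: 0.0855
```

>>> drive_tool(motion=[[[0.46,1.0,-0.55,-0.019,-0.005,0.046,1],[0.51,0.99,-0.54,-0.019,-0.005,0.046,1],[0.55,0.97,-0.52,-0.019,-0.005,0.046,1],[0.59,0.96,-0.5,-0.019,-0.005,0.046,1]]])

```text
t: 8.2
ee_pos: [0.5003, -0.3155, 0.4686]
tool_rot: [0.272, 0.901, 0.064, 0.331]
contact_force: [-0.1, -1.2, 0.6]
gripper_width: 0.0855
```

```bash
python3 -c "
from pl import *
leg(*U2,mx=.11)
q,Q=go(monitor.get_state()['qpos'],*U2,20); print(q,marg(Q)); q,Q=go(q,place(1,.10),RG.as_matrix(),14); print(q,marg(Q))"
```

```text
t 8.2 p [ 0.5  -0.32  0.47] n 13 maxdq 0.104 marg 0.038 err 0.0
q  [ 0.74 -0.27 -0.25  2.13  0.12  0.39 -1.04]
-> [ 0.74  0.29 -1.13  2.    1.03  1.15 -1.99] F [-0.11 -1.24  0.61]
[[[0.19, -2.18, 0.31, 0.006, -0.030, -0.033, 1], [0.27, -2.17, 0.32, 0.006, -0.030, -0.033, 1], [0.35, -2.16, 0.32, 0.006, -0.030, -0.033, 1], [0.43, -2.14, 0.32, 0.006, -0.030, -0.033, 1], [0.51, -2.13, 0.32, 0.006, -0.030, -0.033, 1]]]
[[[0.59, -2.11, 0.32, 0.006, -0.030, -0.033, 1], [0.67, -2.08, 0.31, 0.006, -0.030, -0.033, 1], [0.74, -2.06, 0.30, 0.006, -0.030, -0.033, 1], [0.82, -2.03, 0.29, 0.006, -0.030, -0.033, 1], [0.90, -2.00, 0.28, 0.006, -0.030, -0.033, 1]]]
[[[0.97, -1.97, 0.26, 0.006, -0.030, -0.033, 1], [1.04, -1.93, 0.25, 0.006, -0.030, -0.033, 1], [1.11, -1.90, 0.23, 0.006, -0.030, -0.033, 1]]]
[ 0.72  0.28 -1.11  2.    1.02  1.14 -1.99] 0.03783721053854
[ 1.41  0.47 -1.06  2.32  1.34  0.24 -0.95] 0.046967956965938
```

>>> drive_tool(motion=[[[0.2,-2.2,0.3,0.006,-0.03,-0.033,1],[0.3,-2.2,0.3,0.006,-0.03,-0.033,1],[0.35,-2.15,0.3,0.006,-0.03,-0.033,1],[0.45,-2.15,0.3,0.006,-0.03,-0.033,1],[0.5,-2.15,0.3,0.006,-0.03,-0.033,1]]])

```text
t: 8.62
ee_pos: [0.5239, -0.2262, 0.4062]
tool_rot: [0.291, 0.918, 0.123, 0.238]
contact_force: [0.6, 0.0, -0.8]
gripper_width: 0.0853
```

>>> drive_tool(motion=[[[0.6,-2.1,0.3,0.006,-0.03,-0.033,1],[0.65,-2.1,0.3,0.006,-0.03,-0.033,1],[0.75,-2.05,0.3,0.006,-0.03,-0.033,1],[0.8,-2.05,0.3,0.006,-0.03,-0.033,1],[0.9,-2.0,0.3,0.006,-0.03,-0.033,1]]])

```text
t: 9.03
ee_pos: [0.548, -0.1388, 0.3444]
tool_rot: [0.306, 0.924, 0.179, 0.144]
contact_force: [0.7, -0.2, -1.2]
gripper_width: 0.0854
```

>>> drive_tool(motion=[[[0.95,-1.95,0.25,0.006,-0.03,-0.033,1],[1.05,-1.95,0.25,0.006,-0.03,-0.033,1],[1.1,-1.9,0.25,0.006,-0.03,-0.033,1]]])

```text
t: 9.28
ee_pos: [0.5624, -0.0863, 0.3054]
tool_rot: [0.311, 0.922, 0.211, 0.086]
contact_force: [-0.2, -0.0, -0.9]
gripper_width: 0.0855
```

```bash
python3 -c "
from pl import *
leg(place(1,.10),RG,mx=.1)"
```

```text
t 9.2833 p [ 0.56 -0.09  0.31] n 21 maxdq 0.098 marg 0.044 err 0.0
q  [ 0.66  0.31 -1.09  1.97  1.02  1.21 -2.01]
-> [ 1.41  0.47 -1.06  2.32  1.33  0.23 -0.95] F [-0.23 -0.02 -0.86]
[[[-0.57, -0.14, 0.97, 0.007, 0.023, -0.037, 1], [-0.58, -0.15, 0.95, 0.007, 0.023, -0.037, 1], [-0.60, -0.17, 0.94, 0.007, 0.023, -0.037, 1], [-0.62, -0.19, 0.93, 0.007, 0.023, -0.037, 1], [-0.63, -0.20, 0.92, 0.007, 0.023, -0.037, 1]]]
[[[-0.65, -0.22, 0.90, 0.007, 0.023, -0.037, 1], [-0.66, -0.24, 0.89, 0.007, 0.023, -0.037, 1], [-0.67, -0.26, 0.87, 0.007, 0.023, -0.037, 1], [-0.68, -0.28, 0.86, 0.007, 0.023, -0.037, 1], [-0.69, -0.30, 0.85, 0.007, 0.023, -0.037, 1]]]
[[[-0.70, -0.32, 0.83, 0.007, 0.023, -0.037, 1], [-0.70, -0.34, 0.82, 0.007, 0.023, -0.037, 1], [-0.71, -0.36, 0.80, 0.007, 0.023, -0.037, 1], [-0.71, -0.38, 0.79, 0.007, 0.023, -0.037, 1], [-0.72, -0.40, 0.77, 0.007, 0.023, -0.037, 1]]]
[[[-0.72, -0.42, 0.76, 0.007, 0.023, -0.037, 1], [-0.72, -0.45, 0.75, 0.007, 0.023, -0.037, 1], [-0.72, -0.47, 0.73, 0.007, 0.023, -0.037, 1], [-0.72, -0.49, 0.72, 0.007, 0.023, -0.037, 1], [-0.72, -0.51, 0.70, 0.007, 0.023, -0.037, 1]]]
[[[-0.72, -0.54, 0.69, 0.007, 0.023, -0.037, 1]]]
```

>>> drive_tool(motion=[[[-0.57,-0.14,0.97,0.007,0.023,-0.037,1],[-0.58,-0.15,0.95,0.007,0.023,-0.037,1],[-0.6,-0.17,0.94,0.007,0.023,-0.037,1],[-0.62,-0.19,0.93,0.007,0.023,-0.037,1],[-0.63,-0.2,0.92,0.007,0.023,-0.037,1]]])

```text
t: 9.7
ee_pos: [0.548, -0.12, 0.2616]
tool_rot: [0.288, 0.898, 0.317, 0.106]
contact_force: [-1.1, -1.3, 0.1]
gripper_width: 0.0852
```

>>> drive_tool(motion=[[[-0.65,-0.22,0.9,0.007,0.023,-0.037,1],[-0.66,-0.24,0.89,0.007,0.023,-0.037,1],[-0.67,-0.26,0.87,0.007,0.023,-0.037,1],[-0.68,-0.28,0.86,0.007,0.023,-0.037,1],[-0.69,-0.3,0.85,0.007,0.023,-0.037,1]]])

```text
t: 10.12
ee_pos: [0.5333, -0.1542, 0.2183]
tool_rot: [0.262, 0.862, 0.416, 0.124]
contact_force: [-0.1, -0.2, -0.4]
gripper_width: 0.0856
```

>>> drive_tool(motion=[[[-0.7,-0.32,0.83,0.007,0.023,-0.037,1],[-0.7,-0.34,0.82,0.007,0.023,-0.037,1],[-0.71,-0.36,0.8,0.007,0.023,-0.037,1],[-0.71,-0.38,0.79,0.007,0.023,-0.037,1],[-0.72,-0.4,0.77,0.007,0.023,-0.037,1]]])

```text
t: 10.53
ee_pos: [0.5187, -0.1878, 0.1746]
tool_rot: [0.232, 0.816, 0.51, 0.14]
contact_force: [-0.3, -0.1, 0.4]
gripper_width: 0.085
```

```bash
python3 -c "
from pl import *
leg(place(1,.10),RG,mx=.1)"
```

```text
t 10.5333 p [ 0.52 -0.19  0.17] n 6 maxdq 0.09 marg 0.046 err 0.0
q  [ 1.2   0.29 -1.08  2.3   1.24  0.41 -1.34]
-> [ 1.41  0.47 -1.06  2.32  1.34  0.24 -0.95] F [-0.25 -0.12  0.43]
[[[-0.69, -0.37, 0.77, 0.004, 0.024, -0.038, 1], [-0.70, -0.40, 0.76, 0.004, 0.024, -0.038, 1], [-0.70, -0.42, 0.74, 0.004, 0.024, -0.038, 1], [-0.70, -0.44, 0.73, 0.004, 0.024, -0.038, 1], [-0.70, -0.47, 0.71, 0.004, 0.024, -0.038, 1]]]
[[[-0.70, -0.49, 0.70, 0.004, 0.024, -0.038, 1]]]
```

>>> drive_tool(motion=[[[-0.69,-0.37,0.77,0.004,0.024,-0.038,1],[-0.7,-0.4,0.76,0.004,0.024,-0.038,1],[-0.7,-0.42,0.74,0.004,0.024,-0.038,1],[-0.7,-0.44,0.73,0.004,0.024,-0.038,1],[-0.7,-0.47,0.71,0.004,0.024,-0.038,1]]])

```text
t: 10.95
ee_pos: [0.5069, -0.2214, 0.1317]
tool_rot: [0.204, 0.757, 0.6, 0.16]
contact_force: [0.7, -0.4, -0.2]
gripper_width: 0.0852
```

>>> drive_tool(motion=[[[-0.7,-0.5,0.7,0.004,0.024,-0.038,1],[0,0,0,0,0,0,1]]])

```text
t: 11.12
ee_pos: [0.5028, -0.2301, 0.1214]
tool_rot: [0.197, 0.746, 0.615, 0.163]
contact_force: [-0.9, -0.6, -0.9]
gripper_width: 0.0853
```

```bash
python3 - <<'E'
from pl import *
leg(place(1,.022),RG,mx=.1)
s=monitor.get_state(); p,r=pose(s)
im=imaging.camera("wrist"); a=im["img"][...,::-1].copy(); T=im["T_tool_cam"]
for k in (1,0,-1):
    c=np.array([(x,y+.086*k,.062) for x,y in ((-.025,-.037),(.025,-.037),(.025,.037),(-.025,.037))])
    tt=r.inv().apply(RP.apply(c)+P0-p); cc=((tt-T[:3,3])@T[:3,:3])@F
    q=cc@im["intrinsics"].T; q=q[:,:2]/q[:,2:]
    cv2.polylines(a,[q.astype(int)],True,(0,0,255),1)
cv2.imwrite("pics/wrist2.png",a)
E
```

```text
t 11.1167 p [ 0.5  -0.23  0.12] n 7 maxdq 0.097 marg 0.04 err 0.0
q  [ 1.39  0.48 -1.06  2.29  1.32  0.27 -0.94]
-> [ 1.2   0.66 -0.88  2.26  1.88  0.3  -1.44] F [-0.86 -0.56 -0.85]
[[[0.04, 0.04, 1.10, -0.001, 0.000, -0.000, 1], [0.04, 0.04, 1.10, -0.001, 0.000, -0.000, 1], [0.04, 0.04, 1.10, -0.001, 0.000, -0.000, 1], [0.04, 0.04, 1.10, -0.001, 0.000, -0.000, 1], [0.04, 0.04, 1.10, -0.001, 0.000, -0.000, 1]]]
[[[0.04, 0.04, 1.10, -0.001, 0.000, -0.000, 1], [0.04, 0.04, 1.10, -0.001, 0.000, -0.000, 1]]]
```

View pics/wrist2.png

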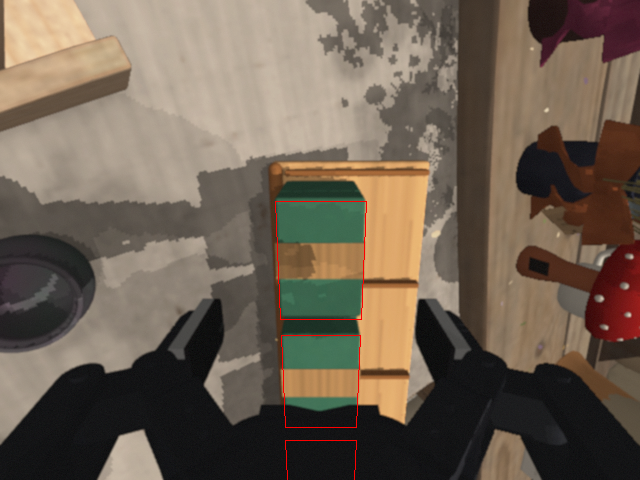

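The wrist overlay matches the lid (columns 278–365, rows 201–319), and the box is centred between the fingers. Descending.

>>> drive_tool(motion=[[[0.04,0.04,1.1,0,0,0,1],[0.04,0.04,1.1,0,0,0,1],[0.04,0.04,1.1,0,0,0,1],[0.04,0.04,1.1,0,0,0,1],[0.04,0.04,1.1,0,0,0,1]]])

```text
t: 11.58
ee_pos: [0.5344, -0.2295, 0.0767]
tool_rot: [0.198, 0.743, 0.617, 0.165]
contact_force: [-0.3, -0.2, -0.1]
gripper_width: 0.0857
```

>>> drive_tool(motion=[[[0.04,0.04,1.1,0,0,0,1],[0.04,0.04,1.1,0,0,0,1],[0,0,0,0,0,0,1]]])

```text
t: 11.83
ee_pos: [0.5458, -0.2304, 0.0569]
tool_rot: [0.197, 0.743, 0.617, 0.165]
contact_force: [0.2, -0.2, 0.1]
gripper_width: 0.0853
```

```bash
python3 - <<'E'
from pl import *
leg(place(1,.022),RG,mx=.1)
im=imaging.camera("side"); cv2.imwrite("pics/side3.png",cv2.resize(im["img"][230:400,230:430,::-1],None,fx=3.5,fy=3.5))
E
```

```text
t 11.8333 p [ 0.55 -0.23  0.06] n 1 maxdq 0.061 marg 0.143 err 0.0
q  [ 1.2   0.67 -0.91  2.23  1.81  0.35 -1.37]
-> [ 1.23  0.68 -0.92  2.26  1.87  0.33 -1.41] F [ 0.17 -0.2   0.13]
[[[-0.51, -0.20, -0.01, -0.003, -0.004, 0.002, 1]]]
```

View pics/side3.png

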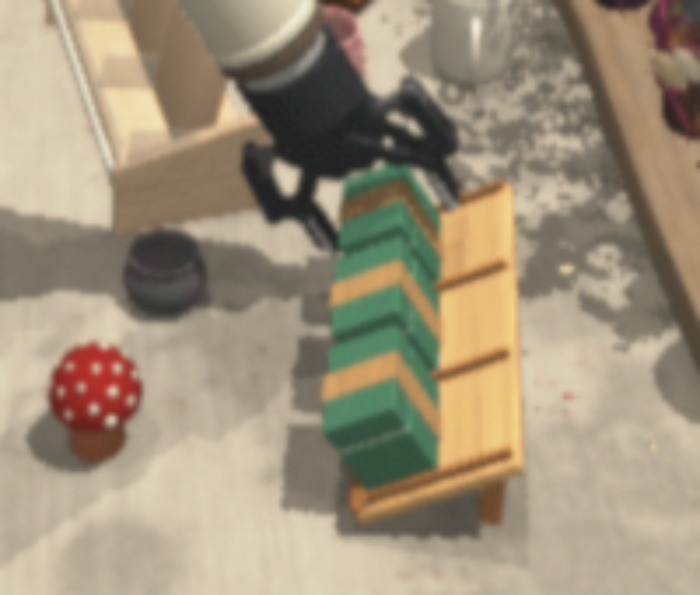

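>>> drive_tool(motion=[[[-0.5,-0.2,0,0,0,0,1],[0,0,0,0,0,0,0],[0,0,0,0,0,0,0],[0,0,0,0,0,0,0],[0,0,0,0,0,0,0]]], grip_force=60)

```text
t: 12.3
ee_pos: [0.5411, -0.2363, 0.0561]
tool_rot: [0.197, 0.743, 0.618, 0.164]
contact_force: [-5.3, -0.2, 7.5]
gripper_width: 0.0493
```

>>> drive_tool(motion=[[[0,0,0,0,0,0,0],[0,0,0,0,0,0,0],[0,0,0,0,0,0,0]]])

```text
t: 12.55
ee_pos: [0.541, -0.2364, 0.0561]
tool_rot: [0.197, 0.743, 0.618, 0.164]
contact_force: [-6.2, 0.6, 8.0]
gripper_width: 0.0494
```

```bash
python3 - <<'E'
from pl import *
s=monitor.get_state();print(s["gripper_width"],s["ft_torque"])
leg(place(1,.082),RG,mx=.1,g=0)
E
```

```text
0.04937663683485225 [ 0.01  0.48 -0.11]
t 12.55 p [ 0.54 -0.24  0.06] n 5 maxdq 0.093 marg 0.031 err 0.0
q  [ 1.21  0.67 -0.91  2.23  1.8   0.34 -1.35]
-> [ 1.32  0.49 -0.97  2.31  1.48  0.22 -1.1 ] F [-6.22  0.58  8.02]
[[[0.04, 0.03, -1.18, -0.001, -0.001, 0.001, 0], [0.04, 0.03, -1.18, -0.001, -0.001, 0.001, 0], [0.04, 0.03, -1.18, -0.001, -0.001, 0.001, 0], [0.04, 0.03, -1.18, -0.001, -0.001, 0.001, 0], [0.04, 0.03, -1.18, -0.001, -0.001, 0.001, 0]]]
```

>>> drive_tool(motion=[[[0,0,-0.8,0,0,0,0],[0,0,-1.0,0,0,0,0],[0,0,-1.0,0,0,0,0],[0,0,-1.0,0,0,0,0],[0,0,0,0,0,0,0]]])

```text
t: 12.97
ee_pos: [0.5222, -0.2328, 0.0894]
tool_rot: [0.197, 0.743, 0.618, 0.164]
contact_force: [0.1, -0.2, -2.2]
gripper_width: 0.0493
```

>>> drive_tool(motion=[[[0,0,0,0,0,0,0],[0,0,0,0,0,0,0],[0,0,0,0,0,0,0],[0,0,0,0,0,0,0]]])

```text
t: 13.3
ee_pos: [0.5227, -0.2324, 0.0879]
tool_rot: [0.196, 0.743, 0.618, 0.165]
contact_force: [0.5, -0.2, -1.6]
gripper_width: 0.0495
```

```bash
python3 - <<'E'
from pl import *
im=imaging.camera("side"); cv2.imwrite("pics/side4.png",cv2.resize(im["img"][230:400,230:430,::-1],None,fx=3.5,fy=3.5))
for i in range(5):
    s=monitor.get_state();print(s["t"],s["contact_force"],s["ft_torque"],s["gripper_width"],s["ee_pos"])
    if i<4: imaging.camera("wrist")
E
```

```text
13.35 [-0.21  0.12 -1.94] [ 0.14  0.67 -0.03] 0.04919698547178715 [ 0.52 -0.23  0.09]
13.4 [-0.58 -0.71 -1.76] [ 0.1   0.66 -0.01] 0.04941493260496616 [ 0.52 -0.23  0.09]
13.45 [ 0.3  -0.38 -0.87] [0.1  0.7  0.02] 0.04919305745831229 [ 0.52 -0.23  0.09]
13.5 [-0.2  -0.15 -1.81] [0.14 0.66 0.02] 0.04942672218886473 [ 0.52 -0.23  0.09]
13.55 [ 0.2  -0.6  -2.81] [0.14 0.68 0.05] 0.049555590985325054 [ 0.52 -0.23  0.09]
```

View pics/side4.png

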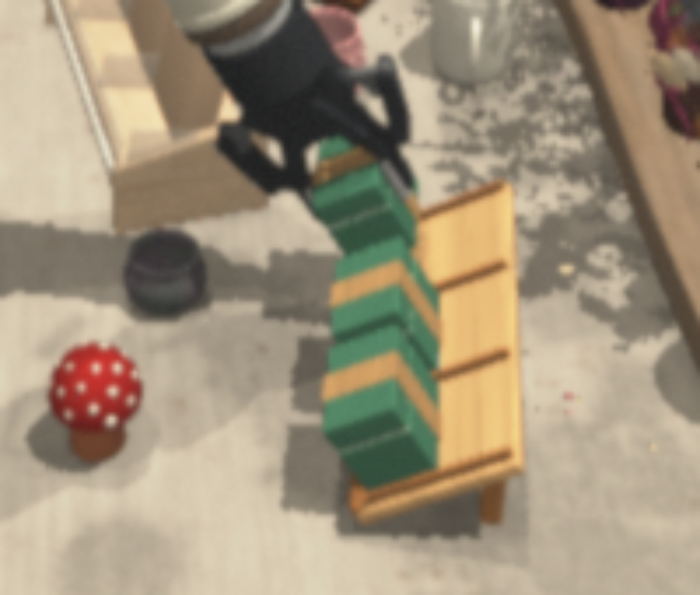

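The left box is lifted about 37 mm and reads about 1.8 N, so it's a light one. Setting it back.

```bash
python3 - <<'E'
from pl import *
p,r=pose(); print(r.inv().apply(np.array([.541,-.2364,.0561])-p)*100, (r.inv()*RG).as_rotvec())
E
```

```text
[-0.07  0.04  3.71] [-0.01 -0.    0.  ]
```

>>> drive_tool(motion=[[[-0.02,0,1.0,0,0,0,0],[-0.02,0.02,1.0,0,0,0,0],[-0.02,0.02,1.0,0,0,0,0],[0,0,0.5,0,0,0,0],[0,0,0.2,0,0,0,0]]])

```text
t: 13.97
ee_pos: [0.5408, -0.2363, 0.0558]
tool_rot: [0.196, 0.743, 0.618, 0.164]
contact_force: [-31.1, 4.4, 42.3]
gripper_width: 0.0495
```

>>> drive_tool(motion=[[[0,0,0,0,0,0,0]]])

```text
t: 14.05
ee_pos: [0.5409, -0.2361, 0.0562]
tool_rot: [0.196, 0.743, 0.618, 0.164]
contact_force: [-0.9, 0.5, -1.3]
gripper_width: 0.0493
```

>>> drive_tool(motion=[[[0,0,0,0,0,0,1],[0,0,0,0,0,0,1],[0,0,0,0,0,0,1],[0,0,0,0,0,0,1]]])

```text
t: 14.38
ee_pos: [0.5413, -0.2366, 0.0568]
tool_rot: [0.197, 0.743, 0.618, 0.164]
contact_force: [-0.5, 0.0, 1.1]
gripper_width: 0.0854
```

```bash
python3 - <<'E'
from pl import *
leg(place(1,.09),RG,mx=.1)
im=imaging.camera("side"); cv2.imwrite("pics/side5.png",cv2.resize(im["img"][230:400,230:430,::-1],None,fx=3.5,fy=3.5))
q,Q=go(monitor.get_state()['qpos'],place(1,.09),RG.as_matrix(),7)
for k,h in ((0,.09),(0,.022),(0,.07),(0,.022),(0,.09),(-1,.09),(-1,.022),(-1,.07)):
    q,Q=go(q,place(k,h),RG.as_matrix(),6); print(k,h,q,marg(Q),np.abs(np.diff(Q,axis=0)).max())
E
```

```text
t 14.3833 p [ 0.54 -0.24  0.06] n 6 maxdq 0.089 marg 0.033 err 0.0
q  [ 1.21  0.67 -0.91  2.23  1.8   0.34 -1.35]
-> [ 1.35  0.48 -1.    2.32  1.41  0.22 -1.03] F [-0.52  0.03  1.1 ]
[[[0.04, 0.01, -1.11, -0.001, -0.001, 0.001, 1], [0.04, 0.01, -1.11, -0.001, -0.001, 0.001, 1], [0.03, 0.01, -1.11, -0.001, -0.001, 0.001, 1], [0.03, 0.01, -1.11, -0.001, -0.001, 0.001, 1], [0.03, 0.01, -1.11, -0.001, -0.001, 0.001, 1]]]
[[[0.03, 0.01, -1.11, -0.001, -0.001, 0.001, 1]]]
0 0.09 [ 1.6   0.63 -1.13  2.23  1.24  0.31 -0.63] 0.0341220894949526 0.07728532747527483
0 0.022 [ 1.33  0.68 -0.84  2.18  1.57  0.21 -0.98] 0.01565983860535 0.0750277177351022
0 0.07 [ 1.5   0.63 -1.02  2.22  1.29  0.26 -0.69] 0.014478387842385282 0.058496053730246356
0 0.022 [ 1.31  0.66 -0.81  2.18  1.56  0.19 -0.98] 0.0 0.06008593759361314
0 0.09 [ 1.58  0.61 -1.1   2.23  1.19  0.29 -0.59] 0.0 0.08830360064716603
-1 0.09 [ 1.75  0.78 -1.19  2.12  1.11  0.42 -0.31] 0.0965126448455485 0.052001450197799115
-1 0.022 [ 1.55  0.82 -0.97  2.06  1.27  0.31 -0.47] 0.12219100529487026 0.03631234580710019
-1 0.07 [ 1.69  0.79 -1.12  2.1   1.15  0.39 -0.35] 0.12219100529487026 0.02499649324107933
```

View pics/side5.png

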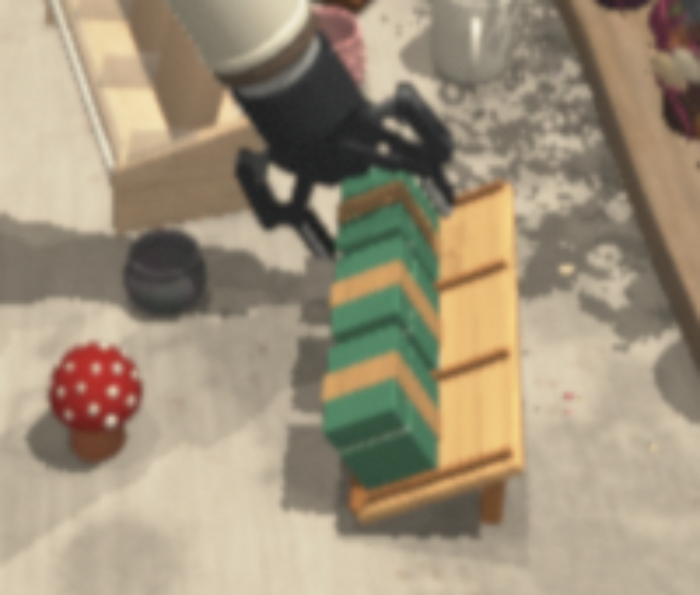

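```bash
cat > s3.py <<'E'
from fast import *
from h import place,RG,RP,monitor
from scipy.optimize import differential_evolution
RGm=RG.as_matrix(); q00=monitor.get_state()["qpos"]; q1,_=go(q00,place(1,.09),RGm,6)
def run(v):
    q=q1;Q=[q]; p=place(0,v[0],v[1],v[2]); r=RGm@ex(v[3:6])
    q,a=go(q,p,r,14); Q+=a; q,a=go(q,place(0,.09),RGm,14); Q+=a
    b=[]
    for h in (.022,.07,.022,.09): q,a=go(q,place(0,h),RGm,5); b+=a
    return Q,b,q
def cost(v):
    Q,b,q=run(v); return -min(marg(Q),.03)*5-min(marg(b),.12)+.02*np.linalg.norm(v[3:])
if __name__=="__main__":
    r=differential_evolution(cost,[(.09,.3),(-.08,.08),(-.15,.12)]+[(-.7,.7)]*3,popsize=8,maxiter=30,seed=0,polish=False,workers=-1,updating='deferred')
    Q,b,q=run(r.x); print(r.fun,r.x.round(3).tolist(),marg(Q),marg(b),b[5].round(2),q.round(2))
    Q,b,q=run([.09,0,0,0,0,0]); print(marg(Q),marg(b))
E
python3 s3.py
```

```text
-0.22002502303358046 [0.102, 0.079, -0.002, -0.196, 0.687, 0.608] 0.030297930709635157 0.08879285040130375 [ 1.42  0.75 -0.96  2.18  1.61  0.3  -0.97] [ 1.62  0.65 -1.15  2.23  1.26  0.33 -0.65]
0.032671617958031446 0.0
```

```bash
sed -i 's/(.09,.3),(-.08,.08),(-.15,.12)/(.13,.3),(-.08,.06),(-.12,.12)/; s/popsize=8,maxiter=30/popsize=10,maxiter=50/' s3.py; python3 s3.py
```

```text
-0.22226741860281876 [0.14, 0.05, 0.117, -0.121, 0.688, 0.674] 0.030990948671474533 0.09168906835882679 [ 1.42  0.76 -0.97  2.18  1.61  0.31 -0.97] [ 1.62  0.65 -1.15  2.23  1.27  0.33 -0.65]
0.032671617958031446 0.0
```

>>> drive_tool(motion=[[[0.04,0,-1.1,0,0,0,1],[0.04,0,-1.1,0,0,0,1],[0.03,0,-1.1,0,0,0,1],[0.03,0,-1.1,0,0,0,1],[0.03,0,-1.1,0,0,0,1]]])

```text
t: 14.85
ee_pos: [0.5144, -0.2298, 0.1048]
tool_rot: [0.197, 0.743, 0.619, 0.164]
contact_force: [-0.1, 0.7, 0.1]
gripper_width: 0.0854
```

>>> drive_tool(motion=[[[0.03,0,-1.1,0,0,0,1]]])

```text
t: 14.93
ee_pos: [0.509, -0.2285, 0.1143]
tool_rot: [0.197, 0.743, 0.619, 0.164]
contact_force: [0.9, 0.4, -0.1]
gripper_width: 0.0853
```

```bash
python3 - <<'E'
from pl import *
W=(place(0,.14,.05,.117),RG.as_matrix()@ex([-.121,.688,.674]))
leg(*W,mx=.11)
q,Q=go(monitor.get_state()['qpos'],*W,14);print(marg(Q))
for k,h in ((0,.09),(0,.022),(0,.07),(0,.022),(0,.09),(-1,.09),(-1,.022),(-1,.07)):
    q,Q=go(q,place(k,h),RG.as_matrix(),8); print(k,h,q,marg(Q))
E
```

```text
t 14.9333 p [ 0.51 -0.23  0.11] n 16 maxdq 0.105 marg 0.055 err 0.0
q  [ 1.33  0.48 -0.99  2.29  1.36  0.25 -0.98]
-> [ 1.91  1.31 -1.47  2.22  0.78  0.39 -0.52] F [ 0.9   0.41 -0.07]
[[[0.19, 0.32, -0.31, -0.008, 0.043, 0.042, 1], [0.22, 0.31, -0.30, -0.008, 0.043, 0.042, 1], [0.24, 0.30, -0.29, -0.008, 0.043, 0.042, 1], [0.27, 0.29, -0.28, -0.008, 0.043, 0.042, 1], [0.29, 0.29, -0.26, -0.008, 0.043, 0.042, 1]]]
[[[0.32, 0.28, -0.25, -0.008, 0.043, 0.042, 1], [0.34, 0.26, -0.23, -0.008, 0.043, 0.042, 1], [0.36, 0.25, -0.21, -0.008, 0.043, 0.042, 1], [0.38, 0.24, -0.20, -0.008, 0.043, 0.042, 1], [0.40, 0.22, -0.18, -0.008, 0.043, 0.042, 1]]]
[[[0.41, 0.20, -0.16, -0.008, 0.043, 0.042, 1], [0.43, 0.19, -0.14, -0.008, 0.043, 0.042, 1], [0.44, 0.17, -0.12, -0.008, 0.043, 0.042, 1], [0.45, 0.15, -0.10, -0.008, 0.043, 0.042, 1], [0.46, 0.14, -0.08, -0.008, 0.043, 0.042, 1]]]
[[[0.47, 0.12, -0.06, -0.008, 0.043, 0.042, 1]]]
0.05406251047554403
0 0.09 [ 1.62  0.66 -1.16  2.23  1.28  0.34 -0.66] 0.06619369487542737
0 0.022 [ 1.39  0.73 -0.92  2.18  1.6   0.27 -0.97] 0.07879985276908708
0 0.07 [ 1.54  0.66 -1.06  2.22  1.34  0.3  -0.73] 0.0754429772623677
0 0.022 [ 1.38  0.72 -0.9   2.18  1.59  0.25 -0.97] 0.06377722446148532
0 0.09 [ 1.61  0.64 -1.14  2.23  1.25  0.32 -0.64] 0.06064751295069887
-1 0.09 [ 1.76  0.8  -1.21  2.12  1.15  0.44 -0.34] 0.1300405345599298
-1 0.022 [ 1.57  0.85 -1.01  2.06  1.32  0.35 -0.5 ] 0.15551251294883595
-1 0.07 [ 1.7   0.81 -1.15  2.1   1.19  0.41 -0.38] 0.15551251294883595
```

>>> drive_tool(motion=[[[0.19,0.32,-0.4,-0.008,0.043,0.042,1],[0.22,0.31,-0.4,-0.008,0.043,0.042,1],[0.24,0.3,-0.4,-0.008,0.043,0.042,1],[0.27,0.29,-0.3,-0.008,0.043,0.042,1],[0.29,0.29,-0.25,-0.008,0.043,0.042,1]]])

```text
t: 15.35
ee_pos: [0.5153, -0.2209, 0.1387]
tool_rot: [0.126, 0.778, 0.551, 0.276]
contact_force: [-0.3, 0.0, -0.8]
gripper_width: 0.0851
```

>>> drive_tool(motion=[[[0.32,0.28,-0.2,-0.008,0.043,0.042,1],[0.34,0.26,-0.2,-0.008,0.043,0.042,1],[0.36,0.25,-0.2,-0.008,0.043,0.042,1],[0.38,0.24,-0.2,-0.008,0.043,0.042,1],[0.4,0.22,-0.15,-0.008,0.043,0.042,1]]])

```text
t: 15.77
ee_pos: [0.5237, -0.2122, 0.1589]
tool_rot: [0.051, 0.795, 0.471, 0.38]
contact_force: [-0.1, 0.1, 0.2]
gripper_width: 0.0853
```

>>> drive_tool(motion=[[[0.41,0.2,-0.15,-0.008,0.043,0.042,1],[0.43,0.19,-0.1,-0.008,0.043,0.042,1],[0.44,0.17,-0.1,-0.008,0.043,0.042,1],[0.45,0.15,-0.1,-0.008,0.043,0.042,1],[0.46,0.14,-0.05,-0.008,0.043,0.042,1]]])

```text
t: 16.18
ee_pos: [0.532, -0.2035, 0.1795]
tool_rot: [-0.024, 0.793, 0.38, 0.475]
contact_force: [-0.6, -0.8, -0.2]
gripper_width: 0.0855
```

```bash
python3 - <<'E'
from pl import *
leg(place(0,.095),RG,mx=.11)
q,Q=go(monitor.get_state()['qpos'],place(0,.095),RG.as_matrix(),14);print(marg(Q))
for k,h in ((0,.022),(0,.07),(0,.022),(0,.09),(-1,.09),(-1,.022),(-1,.07)):
    q,Q=go(q,place(k,h),RG.as_matrix(),8); print(k,h,q,marg(Q))
E
```

```text
t 16.1833 p [ 0.53 -0.2   0.18] n 8 maxdq 0.102 marg 0.065 err 0.0001
q  [ 1.91  1.24 -1.48  2.18  0.75  0.4  -0.46]
-> [ 1.62  0.62 -1.14  2.24  1.2   0.31 -0.6 ] F [-0.58 -0.78 -0.18]
[[[-1.51, 0.41, -0.51, 0.014, -0.081, -0.079, 1], [-1.57, 0.28, -0.39, 0.014, -0.081, -0.079, 1], [-1.61, 0.15, -0.26, 0.014, -0.081, -0.079, 1], [-1.64, 0.02, -0.13, 0.014, -0.081, -0.079, 1], [-1.64, -0.11, 0.00, 0.014, -0.081, -0.079, 1]]]
[[[-1.62, -0.24, 0.14, 0.014, -0.081, -0.079, 1], [-1.58, -0.36, 0.27, 0.014, -0.081, -0.079, 1], [-1.52, -0.48, 0.40, 0.014, -0.081, -0.079, 1]]]
0.06494081091933901
0 0.022 [ 1.32  0.67 -0.82  2.18  1.57  0.19 -0.98] 0.0003523149161778205
0 0.07 [ 1.5   0.62 -1.01  2.22  1.28  0.25 -0.69] 0.00023466329300778077
0 0.022 [ 1.3   0.66 -0.8   2.18  1.56  0.19 -0.98] 0.0
0 0.09 [ 1.58  0.61 -1.1   2.23  1.19  0.29 -0.6 ] 0.0
-1 0.09 [ 1.75  0.78 -1.19  2.12  1.11  0.42 -0.31] 0.09782114197150582
-1 0.022 [ 1.55  0.82 -0.98  2.06  1.27  0.31 -0.47] 0.12387593258102692
-1 0.07 [ 1.69  0.79 -1.12  2.1   1.16  0.39 -0.35] 0.12387593258102692
```

```bash
cat > s4.py <<'E'
from fast import *
from h import place,RG,RP,monitor
from scipy.optimize import differential_evolution
RGm=RG.as_matrix(); q1=monitor.get_state()["qpos"]
def run(v):
    q=q1;Q=[q]; p=place(0,v[0],v[1],v[2]); r=RGm@ex(v[3:6])
    q,a=go(q,p,r,12); Q+=a; q,a=go(q,place(0,.095),RGm,14); Q+=a
    b=[]
    for h in (.022,.07,.022,.09): q,a=go(q,place(0,h),RGm,5); b+=a
    return Q,b,q
def cost(v):
    Q,b,q=run(v); return -min(marg(Q),.03)*5-min(marg(b),.12)+.01*np.linalg.norm(v[3:]-np.array([-.12,.64,.63]))
if __name__=="__main__":
    r=differential_evolution(cost,[(.13,.3),(-.08,.06),(-.12,.15)]+[(-1.,1.)]*3,popsize=10,maxiter=50,seed=0,polish=False,workers=-1,updating='deferred')
    Q,b,q=run(r.x); print(r.fun,r.x.round(3).tolist(),marg(Q),marg(b),b[5].round(2),q.round(2))
E
python3 s4.py
```

```text
-0.2697194652191413 [0.157, -0.053, -0.039, -0.11, 0.65, 0.606] 0.031692496114005486 0.1526354577314321 [ 1.47  0.8  -1.03  2.18  1.63  0.36 -0.96] [ 1.64  0.69 -1.19  2.23  1.32  0.38 -0.68]
```

```bash
python3 - <<'E'
from pl import *
W=(place(0,.157,-.053,-.039),RG.as_matrix()@ex([-.11,.65,.606]))
leg(*W,mx=.1)
E
```

```text
t 16.1833 p [ 0.53 -0.2   0.18] n 5 maxdq 0.083 marg 0.03 err 0.0
q  [ 1.91  1.24 -1.48  2.18  0.75  0.4  -0.46]
-> [ 2.2   1.49 -1.51  2.07  0.7   0.8  -0.13] F [-0.58 -0.78 -0.18]
[[[-2.70, 0.13, -2.52, 0.002, 0.000, -0.004, 1], [-2.70, 0.12, -2.52, 0.002, 0.000, -0.004, 1], [-2.70, 0.10, -2.52, 0.002, 0.000, -0.004, 1], [-2.70, 0.08, -2.52, 0.002, 0.000, -0.004, 1], [-2.70, 0.06, -2.52, 0.002, 0.000, -0.004, 1]]]
```

>>> drive_tool(motion=[[[-2.7,0.1,-2.5,0,0,0,1],[-2.7,0.1,-2.5,0,0,0,1],[-2.7,0.1,-2.5,0,0,0,1],[-2.7,0.1,-2.5,0,0,0,1],[-2.7,0.1,-2.5,0,0,0,1]]])

```text
t: 16.6
ee_pos: [0.4067, -0.3363, 0.145]
tool_rot: [-0.023, 0.793, 0.381, 0.475]
contact_force: [1.0, 0.2, -0.2]
gripper_width: 0.0854
```

```bash
python3 - <<'E'
from pl import *
leg(place(0,.095),RG,mx=.1)
q,Q=go(monitor.get_state()['qpos'],place(0,.095),RG.as_matrix(),14);print(marg(Q))
for k,h in ((0,.022),(0,.07),(0,.022),(0,.09),(-1,.09),(-1,.022),(-1,.07)):
    q,Q=go(q,place(k,h),RG.as_matrix(),8); print(k,h,q,marg(Q))
E
```

```text
t 16.6 p [ 0.41 -0.34  0.14] n 12 maxdq 0.098 marg 0.036 err 0.0
q  [ 2.22  1.45 -1.5   2.04  0.65  0.79 -0.08]
-> [ 1.64  0.65 -1.17  2.24  1.25  0.34 -0.63] F [ 1.01  0.17 -0.24]
[[[0.13, 0.23, 0.71, 0.009, -0.054, -0.052, 1], [0.16, 0.25, 0.70, 0.009, -0.054, -0.052, 1], [0.18, 0.26, 0.69, 0.009, -0.054, -0.052, 1], [0.20, 0.28, 0.68, 0.009, -0.054, -0.052, 1], [0.23, 0.30, 0.67, 0.009, -0.054, -0.052, 1]]]
[[[0.24, 0.31, 0.65, 0.009, -0.054, -0.052, 1], [0.26, 0.33, 0.63, 0.009, -0.054, -0.052, 1], [0.28, 0.35, 0.61, 0.009, -0.054, -0.052, 1], [0.29, 0.37, 0.60, 0.009, -0.054, -0.052, 1], [0.30, 0.40, 0.58, 0.009, -0.054, -0.052, 1]]]
[[[0.31, 0.42, 0.56, 0.009, -0.054, -0.052, 1], [0.32, 0.44, 0.54, 0.009, -0.054, -0.052, 1]]]
0.036379616474712995
0 0.022 [ 1.38  0.71 -0.9   2.18  1.59  0.25 -0.98] 0.06269774507666054
0 0.07 [ 1.53  0.65 -1.05  2.22  1.33  0.29 -0.72] 0.060190474066303845
0 0.022 [ 1.36  0.7  -0.88  2.18  1.59  0.24 -0.98] 0.046794984780454435
0 0.09 [ 1.6   0.63 -1.13  2.23  1.23  0.31 -0.63] 0.04392798599937528
-1 0.09 [ 1.76  0.8  -1.21  2.12  1.14  0.44 -0.33] 0.12151691490378536
-1 0.022 [ 1.57  0.84 -1.    2.06  1.31  0.34 -0.49] 0.14734452187699293
-1 0.07 [ 1.7   0.81 -1.14  2.1   1.19  0.41 -0.37] 0.14734452187699293
```

>>> drive_tool(motion=[[[0.13,0.23,0.71,0.009,-0.054,-0.052,1],[0.16,0.25,0.7,0.009,-0.054,-0.052,1],[0.18,0.26,0.69,0.009,-0.054,-0.052,1],[0.2,0.28,0.68,0.009,-0.054,-0.052,1],[0.23,0.3,0.67,0.009,-0.054,-0.052,1]]])

```text
t: 17.02
ee_pos: [0.4436, -0.3258, 0.1349]
tool_rot: [0.073, 0.793, 0.491, 0.354]
contact_force: [-0.5, 1.0, -0.8]
gripper_width: 0.0853
```

>>> drive_tool(motion=[[[0.24,0.31,0.65,0.009,-0.054,-0.052,1],[0.26,0.33,0.63,0.009,-0.054,-0.052,1],[0.28,0.35,0.61,0.009,-0.054,-0.052,1],[0.29,0.37,0.6,0.009,-0.054,-0.052,1],[0.3,0.4,0.58,0.009,-0.054,-0.052,1]]])

```text
t: 17.43
ee_pos: [0.479, -0.3157, 0.1245]
tool_rot: [0.166, 0.764, 0.583, 0.22]
contact_force: [1.0, 0.4, -0.8]
gripper_width: 0.0856
```

>>> drive_tool(motion=[[[0.31,0.42,0.56,0.009,-0.054,-0.052,1],[0.32,0.44,0.54,0.009,-0.054,-0.052,1]]])

```text
t: 17.6
ee_pos: [0.4932, -0.3119, 0.1205]
tool_rot: [0.202, 0.745, 0.614, 0.165]
contact_force: [-0.2, 0.1, -1.6]
gripper_width: 0.0855
```

```bash
python3 - <<'E'
from pl import *
leg(place(0,.022),RG,mx=.1)
E
```

```text
t 17.6 p [ 0.49 -0.31  0.12] n 4 maxdq 0.097 marg 0.097 err 0.0
q  [ 1.63  0.66 -1.19  2.21  1.28  0.38 -0.67]
-> [ 1.41  0.74 -0.94  2.18  1.61  0.29 -0.97] F [-0.16  0.09 -1.57]
[[[-0.02, -0.06, 1.83, 0.001, 0.001, -0.001, 1], [-0.02, -0.06, 1.83, 0.001, 0.001, -0.001, 1], [-0.03, -0.06, 1.83, 0.001, 0.001, -0.001, 1], [-0.03, -0.06, 1.83, 0.001, 0.001, -0.001, 1]]]
```

>>> drive_tool(motion=[[[0,-0.05,1.4,0,0,0,1],[0,-0.05,1.4,0,0,0,1],[0,-0.05,1.4,0,0,0,1],[0,-0.05,1.4,0,0,0,1],[0,-0.05,1.4,0,0,0,1]]])

```text
t: 18.02
ee_pos: [0.5256, -0.3181, 0.0577]
tool_rot: [0.201, 0.745, 0.614, 0.165]
contact_force: [-0.4, -0.5, -0.5]
gripper_width: 0.0855
```

```bash
python3 - <<'E'
from pl import *
leg(place(0,.023),RG,mx=.1)
E
```

```text
t 18.0167 p [ 0.53 -0.32  0.06] n 1 maxdq 0.018 marg 0.128 err 0.0
q  [ 1.42  0.75 -0.98  2.16  1.61  0.34 -0.97]
-> [ 1.43  0.76 -0.98  2.18  1.61  0.32 -0.96] F [-0.44 -0.47 -0.51]
[[[-0.12, 0.07, 0.13, 0.002, 0.003, -0.004, 1]]]
```

>>> drive_tool(motion=[[[-0.1,0.1,0.1,0.002,0.003,-0.004,1],[0,0,0,0,0,0,0],[0,0,0,0,0,0,0],[0,0,0,0,0,0,0],[0,0,0,0,0,0,0]]])

```text
t: 18.43
ee_pos: [0.5259, -0.3191, 0.0579]
tool_rot: [0.199, 0.744, 0.616, 0.166]
contact_force: [-0.3, 0.2, -0.3]
gripper_width: 0.0496
```

>>> drive_tool(motion=[[[0,0,0,0,0,0,0],[0,0,0,0,0,0,0],[0,0,-0.1,0,0,0,0]]])

```text
t: 18.68
ee_pos: [0.5254, -0.3192, 0.0585]
tool_rot: [0.199, 0.744, 0.616, 0.166]
contact_force: [-0.7, -1.4, -1.5]
gripper_width: 0.0495
```

>>> drive_tool(motion=[[[0,0,-0.9,0,0,0,0],[0,0,-1.0,0,0,0,0],[0,0,-1.0,0,0,0,0],[0,0,-0.8,0,0,0,0],[0,0,0,0,0,0,0]]])

```text
t: 19.1
ee_pos: [0.5072, -0.316, 0.0913]
tool_rot: [0.199, 0.744, 0.616, 0.165]
contact_force: [-0.3, 0.2, -1.7]
gripper_width: 0.0496
```

>>> drive_tool(motion=[[[0,0,0,0,0,0,0],[0,0,0,0,0,0,0],[0,0,0,0,0,0,0]]])

```text
t: 19.35
ee_pos: [0.5076, -0.3156, 0.0901]
tool_rot: [0.199, 0.744, 0.616, 0.166]
contact_force: [-0.3, 1.0, -2.6]
gripper_width: 0.0494
```

```bash
python3 - <<'E'
from pl import *
im=imaging.camera("side"); cv2.imwrite("pics/side6.png",cv2.resize(im["img"][230:400,230:430,::-1],None,fx=3.5,fy=3.5))
for i in range(5):
    s=monitor.get_state();print(s["t"],s["contact_force"],s["ft_torque"],s["gripper_width"],s["ee_pos"].round(4))
    if i<4: imaging.camera("wrist")
E
```

```text
19.4 [ 0.32 -0.01 -1.44] [ 0.18  0.68 -0.02] 0.049442746877419896 [ 0.51 -0.32  0.09]
19.45 [-0.39  0.   -0.79] [0.12 0.69 0.02] 0.04924245229937977 [ 0.51 -0.32  0.09]
19.5 [ 0.01  0.53 -1.77] [ 0.11  0.71 -0.04] 0.04981094856656203 [ 0.51 -0.32  0.09]
19.55 [ 0.09  0.27 -1.43] [ 0.15  0.68 -0.03] 0.04957384122595517 [ 0.51 -0.32  0.09]
19.6 [ 0.28 -0.56 -2.35] [ 0.05  0.68 -0.  ] 0.049314331230102544 [ 0.51 -0.32  0.09]
```

View pics/side6.png

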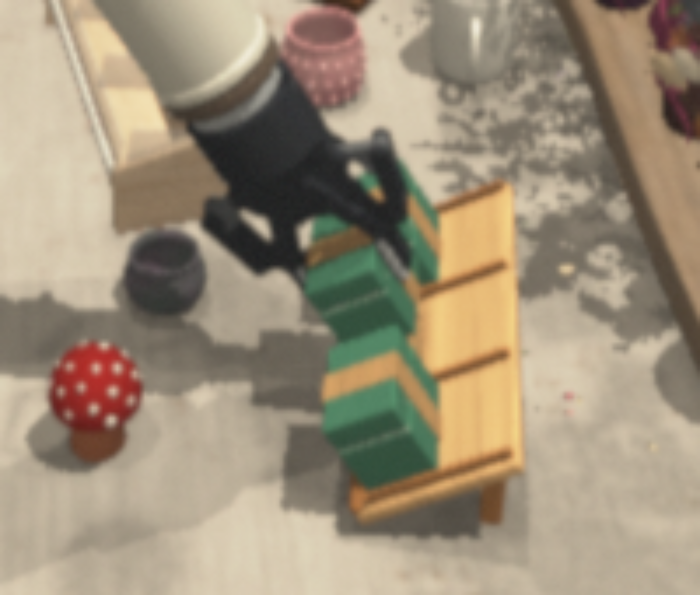

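The middle box is lifted and also light (about 1.7 N), so the right one should be the heavy one. Setting this one back.

```bash
python3 - <<'E'
from pl import *
p,r=pose(); print(r.inv().apply(np.array([.5257,-.3191,.0579])-p)*100, (r.inv()*RG).as_rotvec())
E
```

```text
[-0.04 -0.03  3.72] [ 0. -0. -0.]
```

>>> drive_tool(motion=[[[-0.02,0,1.0,0,0,0,0],[-0.02,-0.02,1.0,0,0,0,0],[0,0,1.0,0,0,0,0],[0,0,0.4,0,0,0,0],[0,0,0.15,0,0,0,0]]])

```text
t: 20.02
ee_pos: [0.525, -0.3188, 0.059]
tool_rot: [0.198, 0.744, 0.616, 0.166]
contact_force: [0.4, -0.8, -1.4]
gripper_width: 0.0493
```

>>> drive_tool(motion=[[[0,0,0,0,0,0,0]]])

```text
t: 20.1
ee_pos: [0.5249, -0.3188, 0.0594]
tool_rot: [0.199, 0.744, 0.616, 0.166]
contact_force: [0.6, 0.7, -2.5]
gripper_width: 0.0492
```

>>> drive_tool(motion=[[[0,0,0.15,0,0,0,0],[0,0,0,0,0,0,0]]])

```text
t: 20.27
ee_pos: [0.5256, -0.3195, 0.0586]
tool_rot: [0.199, 0.744, 0.616, 0.166]
contact_force: [0.4, -0.2, -2.4]
gripper_width: 0.0496
```

>>> drive_tool(motion=[[[0,0,0.07,0,0,0,0],[0,0,0,0,0,0,0]]])

```text
t: 20.43
ee_pos: [0.5259, -0.3196, 0.058]
tool_rot: [0.199, 0.744, 0.616, 0.166]
contact_force: [-0.4, 0.5, -1.7]
gripper_width: 0.0492
```

>>> drive_tool(motion=[[[0,0,0.03,0,0,0,0],[0,0,0,0,0,0,1],[0,0,0,0,0,0,1],[0,0,0,0,0,0,1],[0,0,0,0,0,0,1]]])

```text
t: 20.85
ee_pos: [0.5263, -0.3196, 0.0577]
tool_rot: [0.199, 0.744, 0.616, 0.166]
contact_force: [0.6, -0.5, 0.2]
gripper_width: 0.0852
```

```bash
python3 - <<'E'
from pl import *
leg(place(0,.09),RG,mx=.1)
q,Q=go(monitor.get_state()['qpos'],place(0,.09),RG.as_matrix(),14);print(marg(Q))
for k,h in ((-1,.09),(-1,.022),(-1,.08)):
    q,Q=go(q,place(k,h),RG.as_matrix(),8); print(k,h,q,marg(Q))
im=imaging.camera("side"); cv2.imwrite("pics/side7.png",cv2.resize(im["img"][230:400,230:430,::-1],None,fx=3.5,fy=3.5))
E
```

```text
t 20.85 p [ 0.53 -0.32  0.06] n 4 maxdq 0.08 marg 0.124 err 0.0
q  [ 1.42  0.75 -0.97  2.16  1.58  0.32 -0.95]
-> [ 1.62  0.66 -1.16  2.23  1.28  0.34 -0.66] F [ 0.57 -0.51  0.22]
[[[0.01, -0.00, -1.65, 0.000, -0.000, -0.000, 1], [0.01, -0.00, -1.65, 0.000, -0.000, -0.000, 1], [0.01, -0.00, -1.65, 0.000, -0.000, -0.000, 1], [0.01, -0.00, -1.65, 0.000, -0.000, -0.000, 1]]]
0.12674208614968407
-1 0.09 [ 1.77  0.83 -1.23  2.12  1.18  0.47 -0.36] 0.16262075316400726
-1 0.022 [ 1.59  0.87 -1.04  2.06  1.35  0.38 -0.52] 0.18564105726991298
-1 0.08 [ 1.74  0.83 -1.2   2.11  1.2   0.45 -0.38] 0.18564105726991298
```

View pics/side7.png

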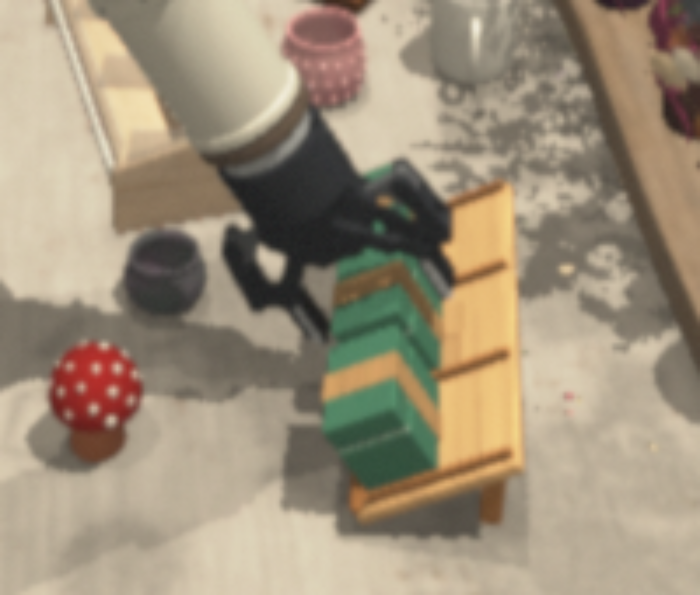

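The middle box is back in line with its neighbours. Moving up and over to the right one.

>>> drive_tool(motion=[[[0,0,-1.4,0,0,0,1],[0,0,-1.4,0,0,0,1],[0,0,-1.4,0,0,0,1],[0,0,-1.4,0,0,0,1],[0,0,-1.2,0,0,0,1]]])

```text
t: 21.32
ee_pos: [0.4924, -0.313, 0.1171]
tool_rot: [0.199, 0.744, 0.616, 0.166]
contact_force: [-0.6, -0.6, 0.4]
gripper_width: 0.0853
```

>>> drive_tool(motion=[[[-2.1,0,0,0,0,0,1],[-2.2,0,0,0,0,0,1],[-2.2,0,0,0,0,0,1],[-2.1,0,0,0,0,0,1],[0,0,0,0,0,0,1]]])

```text
t: 21.73
ee_pos: [0.4748, -0.4036, 0.1158]
tool_rot: [0.2, 0.747, 0.613, 0.165]
contact_force: [-0.6, 0.3, 0.1]
gripper_width: 0.0856
```

```bash
python3 - <<'E'
from pl import *
leg(place(-1,.023),RG,mx=.1,n=5)
E
```

```text
t 21.7333 p [ 0.47 -0.4   0.12] n 5 maxdq 0.041 marg 0.151 err 0.0
q  [ 1.77  0.8  -1.21  2.09  1.13  0.46 -0.32]
-> [ 1.57  0.84 -1.01  2.06  1.31  0.34 -0.49] F [-0.58  0.3   0.14]
[[[0.13, 0.02, 1.37, 0.000, 0.001, -0.002, 1], [0.13, 0.02, 1.37, 0.000, 0.001, -0.002, 1], [0.13, 0.02, 1.37, 0.000, 0.001, -0.002, 1], [0.13, 0.02, 1.37, 0.000, 0.001, -0.002, 1], [0.13, 0.02, 1.37, 0.000, 0.001, -0.002, 1]]]
```

>>> drive_tool(motion=[[[0.13,0,1.35,0,0.001,-0.002,1],[0.13,0,1.35,0,0.001,-0.002,1],[0.13,0,1.35,0,0.001,-0.002,1],[0.13,0.05,1.35,0,0.001,-0.002,1],[0.13,0.05,1.35,0,0.001,-0.002,1]]])

```text
t: 22.15
ee_pos: [0.5122, -0.397, 0.0577]
tool_rot: [0.198, 0.741, 0.62, 0.167]
contact_force: [0.2, -1.2, 0.5]
gripper_width: 0.0856
```

>>> drive_tool(motion=[[[0,0,0,0,0,0,1]]])

```text
t: 22.23
ee_pos: [0.5124, -0.3959, 0.0568]
tool_rot: [0.197, 0.74, 0.621, 0.167]
contact_force: [0.8, 0.5, 0.8]
gripper_width: 0.0855
```

```bash
python3 - <<'E'
from pl import *
leg(place(-1,.023),RG,mx=.1)
E
```

```text
t 22.2333 p [ 0.51 -0.4   0.06] n 1 maxdq 0.013 marg 0.16 err 0.0
q  [ 1.57  0.84 -1.02  2.05  1.32  0.36 -0.5 ]
-> [ 1.58  0.85 -1.02  2.06  1.32  0.35 -0.5 ] F [0.81 0.52 0.81]
[[[-0.82, -0.03, -0.03, -0.001, -0.009, 0.010, 1]]]
```

Grasping with a higher force for the heavier box.

>>> drive_tool(motion=[[[-0.8,0,0,-0.001,-0.009,0.01,1],[0,0,0,0,0,0,1],[0,0,0,0,0,0,0],[0,0,0,0,0,0,0],[0,0,0,0,0,0,0]]], grip_force=90)

```text
t: 22.65
ee_pos: [0.5094, -0.4058, 0.0583]
tool_rot: [0.2, 0.745, 0.615, 0.164]
contact_force: [-13.1, 3.1, 2.6]
gripper_width: 0.0515
```

>>> drive_tool(motion=[[[0,0,0,0,0,0,0],[0,0,0,0,0,0,0],[0,0,0,0,0,0,0],[0,0,0,0,0,0,0]]])

```text
t: 22.98
ee_pos: [0.5089, -0.4057, 0.0582]
tool_rot: [0.2, 0.745, 0.615, 0.164]
contact_force: [-7.6, 1.2, 7.1]
gripper_width: 0.0493
```

>>> drive_tool(motion=[[[0,0,-0.8,0,0,0,0],[0,0,-1.0,0,0,0,0],[0,0,-1.0,0,0,0,0],[0,0,-1.0,0,0,0,0],[0,0,0,0,0,0,0]]])

```text
t: 23.4
ee_pos: [0.4901, -0.4019, 0.0916]
tool_rot: [0.2, 0.745, 0.615, 0.164]
contact_force: [0.0, 0.3, -5.2]
gripper_width: 0.0492
```

>>> drive_tool(motion=[[[0,0,0,0,0,0,0],[0,0,0,0,0,0,0],[0,0,0,0,0,0,0]]])

```text
t: 23.65
ee_pos: [0.4913, -0.4016, 0.0905]
tool_rot: [0.2, 0.745, 0.615, 0.164]
contact_force: [-1.1, -0.3, -5.6]
gripper_width: 0.0489
```

```bash
python3 - <<'E'
from pl import *
im=imaging.camera("side"); cv2.imwrite("pics/side8.png",cv2.resize(im["img"][230:400,230:430,::-1],None,fx=3.5,fy=3.5))
for i in range(4):
    s=monitor.get_state();print(s["t"],s["contact_force"],s["ft_torque"],s["gripper_width"],s["ee_pos"].round(4),s["qpos"])
    if i<3: imaging.camera("wrist")
E
```

```text
23.7 [-0.67  0.45 -5.08] [ 0.22  1.06 -0.03] 0.04903043056755456 [ 0.49 -0.4   0.09] [ 1.67  0.81 -1.12  2.07  1.21  0.41 -0.4 ]
23.75 [-0.03  0.38 -4.86] [0.2  1.1  0.02] 0.04901428275445033 [ 0.49 -0.4   0.09] [ 1.67  0.81 -1.12  2.07  1.21  0.41 -0.4 ]
23.8 [-0.13  1.03 -4.85] [0.17 1.09 0.01] 0.048935946357543274 [ 0.49 -0.4   0.09] [ 1.67  0.81 -1.12  2.07  1.21  0.41 -0.4 ]
23.85 [ 0.17 -0.18 -5.37] [0.18 1.08 0.01] 0.04926456174958267 [ 0.49 -0.4   0.09] [ 1.67  0.81 -1.12  2.07  1.21  0.41 -0.4 ]
```

View pics/side8.png

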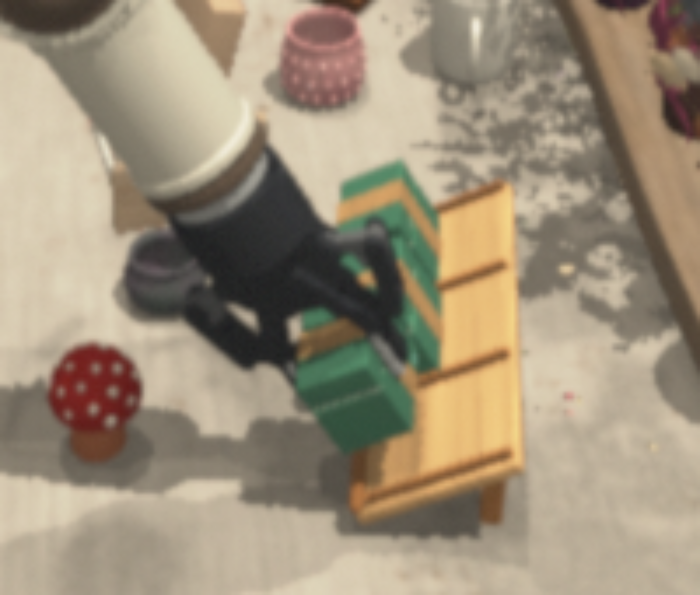

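The right box reads about 5.1 N (0.52 kg), so it's clearly the heavy one. I'll carry it to the tray.

```bash
python3 - <<'E'
from pl import *
h=RP.inv().apply(np.array([.5089,-.4057,.0582])-P0); print('grasp in place frame',h.round(4))
s=monitor.get_state()
for az in (-.8,-.4,0,.4,.8):
    q=s["qpos"]
    print('az',az)
    for p,r,n in ((np.array([.47,-.39,.2]),RG.as_matrix(),5),(np.array([.5,-.33,.34]),down(-.4).as_matrix(),10),(np.array([.55,-.05,.36]),down((az-.4)/2).as_matrix(),14),(np.array([.535,.252,.3]),down(az).as_matrix(),14),(np.array([.535,.252,.03]),down(az).as_matrix(),10)):
        q,Q=go(q,p,r,n); print(q,marg(Q).round(3),np.abs(np.diff(Q,axis=0)).max().round(3),round(perr(q,p,r),4))
E
```

```text
grasp in place frame [-0.   -0.09  0.02]
az -0.8
[ 1.92  0.76 -1.45  2.09  0.95  0.61 -0.2 ] 0.087 0.067 0.0
[ 1.42  0.64 -1.35  1.56  0.62  1.45 -0.36] 0.049 0.086 0.0
[ 1.04  0.47 -1.34  1.64  0.46  1.4  -0.96] 0.161 0.046 0.0
[ 0.34  0.53 -1.15  1.63  0.5   1.31 -1.69] 0.199 0.057 0.0
[ 0.15  0.83 -0.87  1.84  0.82  0.88 -1.91] 0.39 0.047 0.0
az -0.4
[ 1.92  0.76 -1.45  2.09  0.95  0.61 -0.2 ] 0.087 0.067 0.0
[ 1.42  0.64 -1.35  1.56  0.62  1.45 -0.36] 0.049 0.086 0.0
[ 1.05  0.5  -1.38  1.64  0.5   1.42 -0.79] 0.136 0.042 0.0
[ 0.37  0.57 -1.21  1.63  0.55  1.33 -1.33] 0.156 0.056 0.0
[ 0.18  0.86 -0.92  1.84  0.87  0.91 -1.55] 0.325 0.046 0.0
az 0
[ 1.92  0.76 -1.45  2.09  0.95  0.61 -0.2 ] 0.087 0.067 0.0
[ 1.42  0.64 -1.35  1.56  0.62  1.45 -0.36] 0.049 0.086 0.0
[ 1.06  0.53 -1.42  1.64  0.53  1.43 -0.62] 0.106 0.041 0.0
[ 0.39  0.62 -1.28  1.63  0.6   1.35 -0.97] 0.115 0.055 0.0
[ 0.22  0.89 -0.97  1.84  0.92  0.94 -1.18] 0.259 0.046 0.0
az 0.4
[ 1.92  0.76 -1.45  2.09  0.95  0.61 -0.2 ] 0.087 0.067 0.0
[ 1.42  0.64 -1.35  1.56  0.62  1.45 -0.36] 0.049 0.086 0.0
[ 1.07  0.57 -1.47  1.64  0.57  1.45 -0.45] 0.072 0.041 0.0
[ 0.41  0.66 -1.35  1.63  0.66  1.39 -0.62] 0.073 0.054 0.0
[ 0.25  0.93 -1.03  1.84  0.98  0.98 -0.82] 0.191 0.045 0.0
az 0.8
[ 1.92  0.76 -1.45  2.09  0.95  0.61 -0.2 ] 0.087 0.067 0.0
[ 1.42  0.64 -1.35  1.56  0.62  1.45 -0.36] 0.049 0.086 0.0
[ 1.08  0.6  -1.5   1.64  0.6   1.47 -0.28] 0.036 0.04 0.0
[ 0.43  0.72 -1.42  1.63  0.72  1.42 -0.26] 0.029 0.053 0.0
[ 0.28  0.98 -1.1   1.84  1.04  1.03 -0.45] 0.124 0.043 0.0
```

```bash
python3 - <<'E'
from pl import *
leg(np.array([.47,-.392,.2]),RG,g=0)
E
```

```text
t 23.85 p [ 0.49 -0.4   0.09] n 4 maxdq 0.084 marg 0.09 err 0.0
q  [ 1.67  0.81 -1.12  2.07  1.21  0.41 -0.4 ]
-> [ 1.92  0.76 -1.45  2.09  0.95  0.61 -0.2 ] F [ 0.17 -0.18 -5.37]
[[[0.13, 0.86, -2.65, 0.000, 0.001, -0.000, 0], [0.13, 0.86, -2.65, 0.000, 0.001, -0.000, 0], [0.13, 0.86, -2.65, 0.000, 0.001, -0.000, 0], [0.13, 0.86, -2.65, 0.000, 0.001, -0.000, 0]]]
```

>>> drive_tool(motion=[[[0.1,0.7,-2.1,0,0,0,0],[0.1,0.7,-2.1,0,0,0,0],[0.1,0.7,-2.1,0,0,0,0],[0.1,0.7,-2.1,0,0,0,0],[0.1,0.7,-2.1,0,0,0,0]]])

```text
t: 24.27
ee_pos: [0.4705, -0.3918, 0.2003]
tool_rot: [0.2, 0.744, 0.616, 0.165]
contact_force: [0.1, -0.7, -5.6]
gripper_width: 0.0488
```

```bash
python3 - <<'E'
from pl import *
leg(np.array([.5,-.33,.34]),down(-.4),g=0,mx=.095)
E
```

```text
t 24.2667 p [ 0.47 -0.39  0.2 ] n 9 maxdq 0.094 marg 0.066 err 0.0
q  [ 1.91  0.74 -1.44  2.06  0.94  0.61 -0.18]
-> [ 1.42  0.63 -1.34  1.56  0.62  1.45 -0.35] F [ 0.14 -0.69 -5.59]
[[[0.73, 0.94, -1.25, 0.058, -0.006, 0.023, 0], [0.75, 0.85, -1.30, 0.058, -0.006, 0.023, 0], [0.76, 0.76, -1.36, 0.058, -0.006, 0.023, 0], [0.77, 0.66, -1.40, 0.058, -0.006, 0.023, 0], [0.77, 0.56, -1.44, 0.058, -0.006, 0.023, 0]]]
[[[0.77, 0.46, -1.48, 0.058, -0.006, 0.023, 0], [0.77, 0.35, -1.50, 0.058, -0.006, 0.023, 0], [0.77, 0.25, -1.53, 0.058, -0.006, 0.023, 0], [0.77, 0.14, -1.54, 0.058, -0.006, 0.023, 0]]]
```

>>> drive_tool(motion=[[[0.73,0.94,-1.25,0.058,-0.006,0.023,0],[0.75,0.85,-1.3,0.058,-0.006,0.023,0],[0.76,0.76,-1.36,0.058,-0.006,0.023,0],[0.77,0.66,-1.4,0.058,-0.006,0.023,0],[0.77,0.56,-1.44,0.058,-0.006,0.023,0]]])

```text
t: 24.68
ee_pos: [0.4872, -0.3572, 0.2782]
tool_rot: [0.09, 0.802, 0.586, 0.073]
contact_force: [1.4, -0.4, -5.8]
gripper_width: 0.0488
```

>>> drive_tool(motion=[[[0.77,0.46,-1.48,0.058,-0.006,0.023,0],[0.77,0.35,-1.5,0.058,-0.006,0.023,0],[0.77,0.25,-1.53,0.058,-0.006,0.023,0],[0.77,0.14,-1.54,0.058,-0.006,0.023,0]]])

```text
t: 25.02
ee_pos: [0.5009, -0.3297, 0.3403]
tool_rot: [0.0, 0.834, 0.552, -0.0]
contact_force: [0.8, -0.8, -6.3]
gripper_width: 0.0491
```

```bash
python3 - <<'E'
from pl import *
leg(np.array([.55,-.04,.36]),down(-.5),g=0,mx=.095,n=10)
E
```

```text
t 25.0167 p [ 0.5  -0.33  0.34] n 10 maxdq 0.061 marg 0.172 err 0.0
q  [ 1.4   0.62 -1.32  1.53  0.61  1.46 -0.34]
-> [ 1.02  0.47 -1.34  1.65  0.46  1.4  -0.88] F [ 0.8  -0.81 -6.28]
[[[2.86, -0.68, -0.20, -0.000, 0.000, 0.010, 0], [2.85, -0.71, -0.20, -0.000, 0.000, 0.010, 0], [2.85, -0.74, -0.20, -0.000, 0.000, 0.010, 0], [2.84, -0.76, -0.20, -0.000, 0.000, 0.010, 0], [2.83, -0.79, -0.20, -0.000, 0.000, 0.010, 0]]]
[[[2.82, -0.82, -0.20, -0.000, 0.000, 0.010, 0], [2.81, -0.85, -0.20, -0.000, 0.000, 0.010, 0], [2.81, -0.88, -0.20, -0.000, 0.000, 0.010, 0], [2.80, -0.90, -0.20, -0.000, 0.000, 0.010, 0], [2.79, -0.93, -0.20, -0.000, 0.000, 0.010, 0]]]
```

>>> drive_tool(motion=[[[2.0,-0.5,-0.2,0,0,0.01,0],[2.8,-0.7,-0.2,0,0,0.01,0],[2.85,-0.75,-0.2,0,0,0.01,0],[2.85,-0.75,-0.2,0,0,0.01,0],[2.85,-0.8,-0.2,0,0,0.01,0]]])

```text
t: 25.43
ee_pos: [0.5236, -0.1925, 0.349]
tool_rot: [0.001, 0.847, 0.531, 0.001]
contact_force: [1.4, 0.3, -4.8]
gripper_width: 0.0489
```

>>> drive_tool(motion=[[[2.8,-0.8,-0.2,0,0,0.01,0],[2.8,-0.85,-0.2,0,0,0.01,0],[2.8,-0.9,-0.2,0,0,0.01,0],[2.8,-0.9,-0.2,0,0,0.01,0],[2.8,-0.9,-0.2,0,0,0.01,0]]])

```text
t: 25.85
ee_pos: [0.5481, -0.0479, 0.3591]
tool_rot: [0.001, 0.86, 0.51, 0.001]
contact_force: [0.5, -0.1, -5.3]
gripper_width: 0.0494
```

```bash
python3 - <<'E'
from pl import *
leg(np.array([.535,.252,.25]),down(-.6),g=0,mx=.095,n=10)
E
```

```text
t 25.85 p [ 0.55 -0.05  0.36] n 10 maxdq 0.079 marg 0.202 err 0.0
q  [ 1.02  0.48 -1.34  1.62  0.47  1.42 -0.87]
-> [ 0.32  0.59 -1.13  1.69  0.56  1.23 -1.54] F [ 0.46 -0.13 -5.33]
[[[2.57, -1.56, 1.09, 0.000, -0.000, 0.010, 0], [2.55, -1.58, 1.09, 0.000, -0.000, 0.010, 0], [2.54, -1.61, 1.09, 0.000, -0.000, 0.010, 0], [2.52, -1.63, 1.09, 0.000, -0.000, 0.010, 0], [2.50, -1.66, 1.09, 0.000, -0.000, 0.010, 0]]]
[[[2.49, -1.68, 1.09, 0.000, -0.000, 0.010, 0], [2.47, -1.71, 1.09, 0.000, -0.000, 0.010, 0], [2.45, -1.73, 1.09, 0.000, -0.000, 0.010, 0], [2.44, -1.75, 1.09, 0.000, -0.000, 0.010, 0], [2.42, -1.78, 1.09, 0.000, -0.000, 0.010, 0]]]
```

>>> drive_tool(motion=[[[2.55,-1.55,0.5,0,0,0.01,0],[2.55,-1.6,0.5,0,0,0.01,0],[2.55,-1.6,1.0,0,0,0.01,0],[2.5,-1.65,1.0,0,0,0.01,0],[2.5,-1.65,1.0,0,0,0.01,0]]])

```text
t: 26.27
ee_pos: [0.5409, 0.1019, 0.3186]
tool_rot: [0.001, 0.873, 0.488, 0.001]
contact_force: [0.7, 0.7, -4.6]
gripper_width: 0.0493
```

>>> drive_tool(motion=[[[2.5,-1.7,1.2,0,0,0.01,0],[2.45,-1.7,1.2,0,0,0.01,0],[2.45,-1.75,1.2,0,0,0.01,0],[2.45,-1.75,1.2,0,0,0.01,0],[2.4,-1.75,1.2,0,0,0.01,0]]])

```text
t: 26.68
ee_pos: [0.5342, 0.2518, 0.2582]
tool_rot: [0.0, 0.885, 0.466, 0.001]
contact_force: [-0.1, -0.0, -5.0]
gripper_width: 0.0488
```

```bash
python3 - <<'E'
from pl import *
leg(np.array([.535,.252,.06]),down(-.6),g=0,mx=.095)
for n in ("side","scene"):
    im=imaging.camera(n); 
    a=im["img"][...,::-1].copy()
    # expected tray outline
    for az in (.9,):
        c=np.array([[sx*.075,sy*.1,.018] for sx,sy in((-1,-1),(1,-1),(1,1),(-1,1))])@Rz(az).T+[.535,.252,0]
        cv2.polylines(a,[proj(im,c).astype(int)],True,(0,255,255),1)
    x,y=((230,130) if n=="side" else (180,100))
    cv2.imwrite(f"pics/{n}9.png",cv2.resize(a[y:y+160,x:x+200],None,fx=3.5,fy=3.5))
E
```

```text
t 26.6833 p [0.53 0.25 0.26] n 5 maxdq 0.069 marg 0.392 err 0.0
q  [ 0.32  0.59 -1.15  1.66  0.56  1.26 -1.54]
-> [ 0.19  0.8  -0.93  1.83  0.8   0.94 -1.7 ] F [-0.14 -0.01 -5.  ]
[[[0.01, 0.01, 3.96, 0.000, -0.000, -0.000, 0], [0.01, 0.01, 3.96, 0.000, -0.000, -0.000, 0], [0.01, 0.01, 3.96, 0.000, -0.000, -0.000, 0], [0.01, 0.01, 3.96, 0.000, -0.000, -0.000, 0], [0.01, 0.01, 3.96, 0.000, -0.000, -0.000, 0]]]
```

View pics/side9.png

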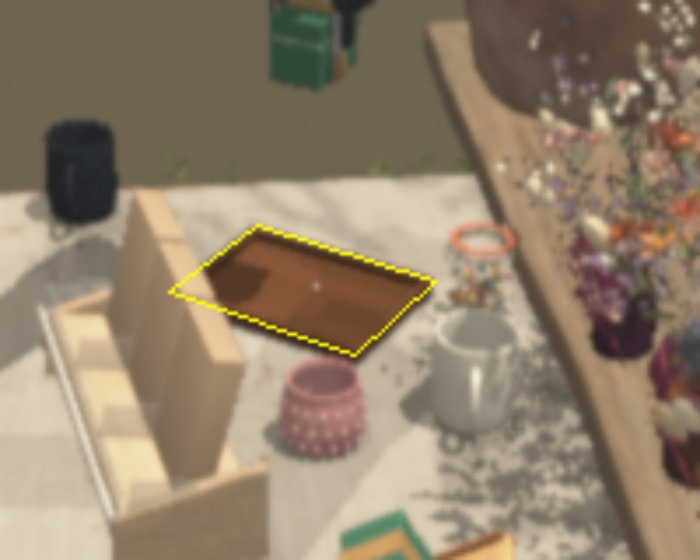

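View pics/scene9.png

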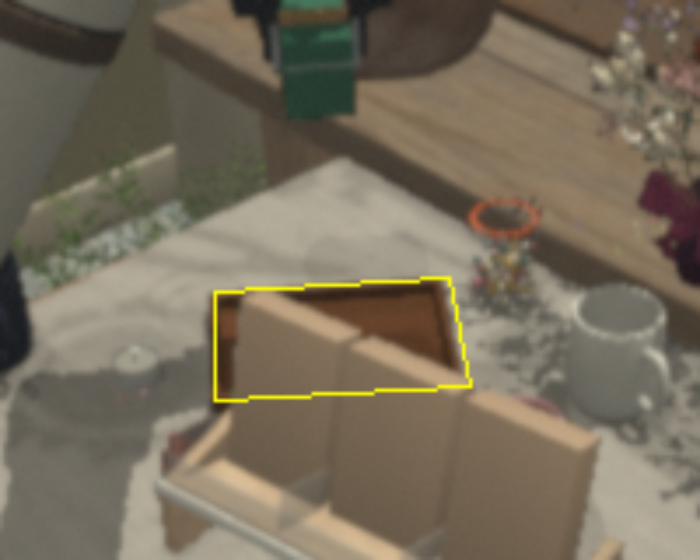

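>>> drive_tool(motion=[[[0,0,3.5,0,0,0,0],[0,0,3.9,0,0,0,0],[0,0,3.9,0,0,0,0],[0,0,3.9,0,0,0,0],[0,0,3.0,0,0,0,0]]])

```text
t: 27.2
ee_pos: [0.5337, 0.2489, 0.0738]
tool_rot: [0.0, 0.885, 0.466, -0.0]
contact_force: [-0.1, -0.5, -4.4]
gripper_width: 0.0492
```

>>> drive_tool(motion=[[[0,0,1.2,0,0,0,0],[0,0,0.8,0,0,0,0],[0,0,0,0,0,0,0]]])

```text
t: 27.45
ee_pos: [0.5345, 0.2498, 0.0564]
tool_rot: [-0.0, 0.885, 0.466, -0.0]
contact_force: [0.5, -0.6, -6.0]
gripper_width: 0.0494
```

```bash
python3 - <<'E'
from pl import *
leg(np.array([.535,.252,.031]),down(-.6),g=0,mx=.095)
im=imaging.camera("side"); a=im["img"][...,::-1]; cv2.imwrite("pics/side10.png",cv2.resize(a[130:290,230:430],None,fx=3.5,fy=3.5))
E
```

```text
t 27.45 p [0.53 0.25 0.06] n 1 maxdq 0.053 marg 0.584 err 0.0
q  [ 0.19  0.81 -0.94  1.81  0.8   0.95 -1.71]
-> [ 0.17  0.85 -0.9   1.84  0.85  0.9  -1.74] F [ 0.51 -0.6  -5.96]
[[[0.21, -0.09, 2.54, -0.000, -0.000, -0.001, 0]]]
```

View pics/side10.png

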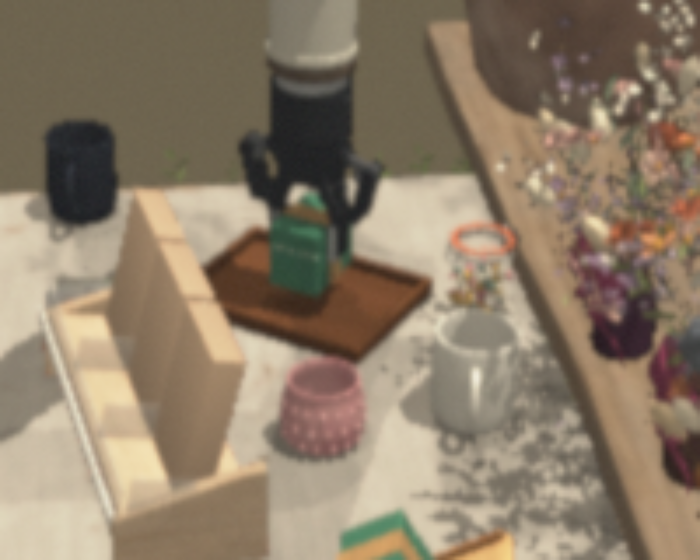

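The box is over the tray, centred and upright. Lowering it to touch.

>>> drive_tool(motion=[[[0.1,0,1.0,0,0,0,0],[0.1,0,0.8,0,0,0,0],[0,0,0.3,0,0,0,0],[0,0,0,0,0,0,0]]])

```text
t: 27.83
ee_pos: [0.5358, 0.2508, 0.0355]
tool_rot: [0.001, 0.885, 0.466, -0.0]
contact_force: [-0.0, 0.1, -5.4]
gripper_width: 0.0491
```

>>> drive_tool(motion=[[[0,0,0.2,0,0,0,0],[0,0,0,0,0,0,0]]])

```text
t: 28.0
ee_pos: [0.536, 0.2512, 0.0341]
tool_rot: [0.0, 0.885, 0.466, 0.0]
contact_force: [-0.6, -0.5, -4.9]
gripper_width: 0.049
```

>>> drive_tool(motion=[[[0,0,0.2,0,0,0,0],[0,0,0,0,0,0,0]]])

```text
t: 28.17
ee_pos: [0.5359, 0.2511, 0.032]
tool_rot: [0.0, 0.885, 0.466, 0.0]
contact_force: [-0.1, -0.4, -4.6]
gripper_width: 0.0493
```

>>> drive_tool(motion=[[[0,0,0.1,0,0,0,0],[0,0,0,0,0,0,0]]])

```text
t: 28.33
ee_pos: [0.5359, 0.2511, 0.0309]
tool_rot: [0.0, 0.885, 0.466, 0.0]
contact_force: [0.1, 0.6, -5.7]
gripper_width: 0.0488
```

>>> drive_tool(motion=[[[0,0,0.1,0,0,0,0],[0,0,0,0,0,0,0]]])

```text
t: 28.5
ee_pos: [0.5359, 0.2511, 0.0299]
tool_rot: [0.0, 0.885, 0.466, 0.0]
contact_force: [-0.1, 0.4, -5.1]
gripper_width: 0.0491
```

>>> drive_tool(motion=[[[0,0,0.1,0,0,0,0],[0,0,0,0,0,0,0]]])

```text
t: 28.67
ee_pos: [0.536, 0.2513, 0.0296]
tool_rot: [0.001, 0.885, 0.466, 0.0]
contact_force: [-0.7, -1.3, 0.7]
gripper_width: 0.0491
```

Contact: the force went to about 0. Releasing.

>>> drive_tool(motion=[[[0,0,0,0,0,0,1],[0,0,0,0,0,0,1],[0,0,0,0,0,0,1],[0,0,0,0,0,0,1],[0,0,0,0,0,0,1]]])

```text
t: 29.08
ee_pos: [0.5362, 0.2513, 0.0292]
tool_rot: [0.0, 0.885, 0.466, 0.001]
contact_force: [0.0, 0.7, -0.3]
gripper_width: 0.0852
```

>>> drive_tool(motion=[[[0,0,-1.5,0,0,0,1],[0,0,-2.5,0,0,0,1],[0,0,-3.5,0,0,0,1],[0,0,-3.5,0,0,0,1],[0,0,-3.5,0,0,0,1]]])

```text
t: 29.5
ee_pos: [0.5353, 0.2515, 0.1765]
tool_rot: [0.0, 0.885, 0.466, 0.0]
contact_force: [1.1, -0.6, -0.6]
gripper_width: 0.0857
```

>>> drive_tool(motion=[[[0,0,-3.5,0,0,0,1],[0,0,-3,0,0,0,1],[0,0,0,0,0,0,1],[0,0,0,0,0,0,1]]])

```text
t: 29.83
ee_pos: [0.5366, 0.2521, 0.242]
tool_rot: [0.001, 0.885, 0.466, 0.003]
contact_force: [-0.1, 0.2, -1.0]
gripper_width: 0.0855
```

```bash
python3 - <<'E'
from pl import *
s=monitor.get_state(); print(s["t"],s["ee_pos"],s["contact_force"],s["gripper_width"])
for n in ("side","scene"):
    im=imaging.camera(n); a=im["img"][...,::-1].copy()
    for k in (1,0):
        c=np.array([(x,y+.086*k,.062) for x,y in ((-.025,-.037),(.025,-.037),(.025,.037),(-.025,.037))])
        cv2.polylines(a,[proj(im,RP.apply(c)+P0).astype(int)],True,(0,0,255),1)
    x,y=((200,140) if n=="side" else (160,130))
    w=(260,240) if n=="side" else (380,270)
    cv2.imwrite(f"pics/{n}11.png",cv2.resize(a[y:y+w[1],x:x+w[0]],None,fx=(2.5 if n=="side" else 2.1),fy=(2.5 if n=="side" else 2.1)))
E
```

```text
29.8333 [0.54 0.25 0.24] [-0.05  0.16 -1.01] 0.08549012241457217
```

View pics/side11.png

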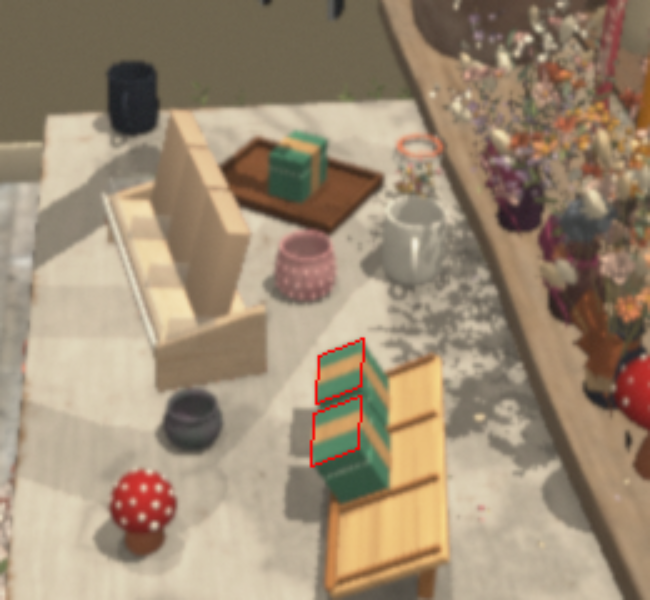

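View pics/scene11.png

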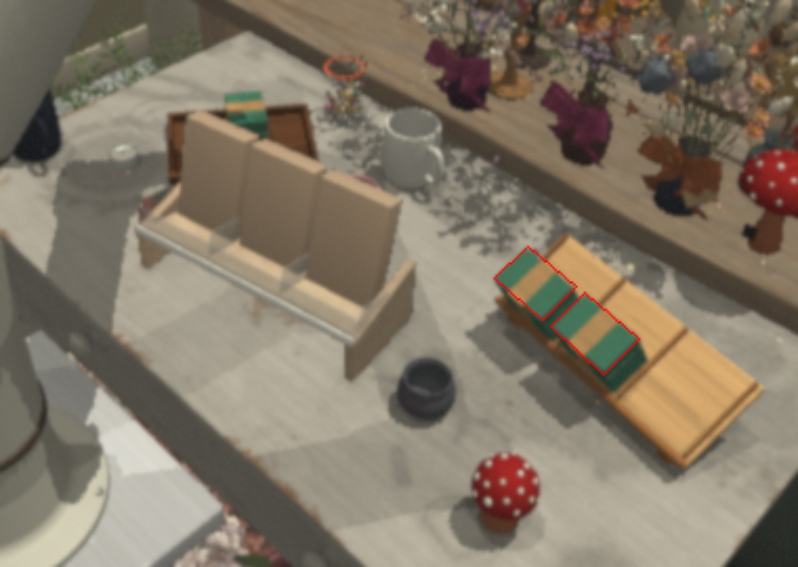

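The heavy box stands upright inside the tray, the two light boxes still match their starting outlines, and the bystanders haven't moved. Handing in.

```bash
python3 -c "
from bench import job
print(job.close_job())"
```

```text
the job is handed in; nothing more can be done
None
```

The heavy gift box, which was in the right place, is now standing upright in the order tray. The left and middle boxes are back in their places. I handed the job in at about 30 s; it reports no verdict.

- **Weighing:** I lifted the boxes left to right, each about 37 mm along the slope normal. The left read about 1.8 N, the middle about 1.7 N and the right about 5.1 N (about 0.52 kg). I carried the right one straight to the tray.
- **Last checks:**
  - The side view shows the box upright near the middle of the tray. In the scene view the card stand partly hides it.
  - The lids of the other two match the outlines fitted at the start to within a pixel or two in both views.
  - By eye, the bystanders in view are where they started.
  - The gripper is open, about 0.24 m above the table, touching nothing.
- **What went less smoothly:**
  - The first approach to the left box ran joints 5 and 6 to their limits. I backed off and swung the elbow round before grasping anything.
  - Setting the left box down pressed it onto the slope with about 50 N for a moment, under the 120 N wrist limit. I set the middle one down more gently.
- **Disagreement:** the vision network's estimates of the tray's position differed by up to about 15 mm between the two cameras. I used the tray corners instead; their outline matched both pictures.

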